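# Fill the round sterilising tub with instrument capsules

### The arm

A 6-joint arm with a two-finger parallel gripper is mounted at the origin on a cart in front of the work surface, level with it; the furniture and walls round the work are solid. World frame = base frame: x ahead of the robot, y to its left, z up, the work surface at z = 0. Lengths are in m, angles in rad, forces in N, time in s.
With the tool pointing down it reaches from about 0.4 to 0.825 m from the base axis. Payload 7 kg.
Tool frame: the origin (TCP) lies between the finger pads; the fingertips stand 11 mm ahead of it and the grasp point (between the pads) lies 8 mm behind it (arm.tips_ahead is the distance from the TCP to the fingertips, in m); z points along the fingers, x is the direction in which the jaws open and shut, and the axes are right-handed (so a half turn about z gives the same grasp; the last joint's range is limited). The gripper opens to 88 mm and grips with 3 to 60 N. Pads are 19 mm wide; open, the fingers measure 130 mm over their backs; the gripper's body (78 mm by 193 mm) begins 47 mm behind the grasp point.
Start: joints at [-0.955, 0.359, 0.012, 0, -1.224, -0.288], TCP at [0.217, -0.639, 0.238] pointing down, gripper open.
Joint ranges: [-3.07, 3.07], [-1.43, 2.12], [-1.02, 1.25], [-3.03, 1.67], [-3.05, -0], [-3.03, 3.03]. Speed limits (rad/s): [2.39, 2.39, 3.01, 3.14, 3.14, 3.14].

### API

Orientations are given as [roll, pitch, yaw] about the fixed x, y, z axes, in that order (R = Rz(yaw) Ry(pitch) Rx(roll)).
In Python, from station import arm, optics, finder gives the robot as it stands. The module is installed in compiled form; this text tells all that it offers.
- The arm moves only by the tool apply_moves, never from a script. Its argument "increments" is one flat list of numbers, 6 for each row, row after row: the shift along the world's x, y, z in m, then the turn, a rotation vector about the world's x, y, z in rad. In form: [tx, ty, tz, rx, ry, rz, tx, ty, tz, rx, ry, rz, ...]. A call has 1 to 20 rows; each row shifts and turns the pose as measured when the row begins; what a row does not reach is not made up. A row lasts 1/12 s, in which the tool goes at most 41.7 mm and 7.16 degrees, less where a joint would pass 70% of its speed; a pose out of reach is approached as far as the arm can. A call with a gripper value outside its range is refused whole. "hand" is the closure, from 0 (fully open) to 1 (shut), set as the call begins (left out, the last holds). The fingers move at their own pace and stop on an object; "force" is the grip in N (left out, the last holds). Time passes only in rows, so rows that do not move let the fingers close. It gives the time, the measured TCP pose, the force and the opening at its end, in the units of the state.
- arm.get_state(): the state, without advancing time (a new reading comes with each control period).
- optics.grab_frame(name): name is "side" or "top"; returns the picture (480x640x3 uint8, red, green, blue); there is no depth.
- optics.camera_model(name): a dict with "fx", "fy", "cx", "cy" (pixels), "world_to_cam" (4x4, takes a point from world to camera coordinates). Camera axes: x right, y up, looking along -z (the intrinsics and any distortion apply to the point x, -y, -z); pixel columns grow to the right and rows downward; lengths in m; the calibration is good to about 2 mm. A picture is of the moment at which its call begins. camera_model takes no time and is no camera call.
- arm.job_done(): hands the job in, once; it reports no verdict.
Trained networks look in the newest picture that a camera, given by its name, has taken for a name from the list of things; names that differ only in an ending like _2 or _b are one class to them, and where a whole thing is asked for, a point or a joint stands for the part that bears it (a point fixed in the world has none). Each returns a list of dicts, best first, with "conf" (0 to 1); they miss things now and then, are a little off and sometimes report something else, mostly with a low value. They report only what shows in the picture. A call takes as long as a camera call.
- finder.find_in(camera, name): "box" ([left, top, right, bottom] in pixels, round what is visible of it).
- finder.landmark_of(camera, name): "point" ([column, row] in pixels: a listed point, or the origin of a listed thing).
The state is a dict: "t": time; "q": joint angles; "qd": joint speeds; "joint_efforts": joint torques, N m; "eef_pos": TCP position; "ee_rot": TCP orientation; "force": force on the tool from outside, world axes, zero at the start; "moment": the same for the moment, N m; "width": finger opening in m.
Only numpy, scipy, OpenCV 4.12 (cv2) and the standard library are available. Lean on these libraries where they do the work, as an engineer would, in place of code of your own. Each camera call takes 0.05 s, during which the arm holds its last target. There are 200 camera calls.

### The job

Finish loading the round steel tub for sterilising: take the three blue-stemmed steel capsules out of the slanted stand and lower them gently, without dropping them, into the tub beside the four already there, so that all seven stand upright and flat on its floor in a honeycomb, one in the middle and six round it. Leave the dish, the gauze carton and the pen where they are.

Things in the scene. Friction and masses are not known exactly. Their poses are not given: they have to be found in the camera images.
- tub: Round open steel tub, fixed. Origin: centre of its underside (on the trolley top), z up. Inner diameter 110 mm, outer 118; inner floor 5 mm up, rim 33 mm. Holds one capsule in the middle and six round it, centres 36 mm from the axis, 60 degrees apart, 2 mm of play all round. Empty at the start: places at 0, +60, -60 degrees from its +x axis, which a small flat tab outside the rim marks.
- stand: Grey and white slanted stand, fixed, 194 mm long (y), 72 deep (x), about 60 high. Origin: centre of its underside, z up. Three sockets, 18 mm deep, 37 wide, 62 apart along y, lean 26 degrees from vertical towards its -x side (the robot's side); capsules rest in them leaning 26 to 30 degrees and are drawn out along their own axis.
- capsule0: Capsule that starts in the slanted stand: steel cylinder 34 mm in diameter and 36 mm tall with a bevelled foot; on top in the middle a blue grip stem 9 mm in diameter and 32 mm tall (68 mm overall, about 60 g). Origin at the centre of its foot, z along its axis towards the stem.
- capsule1: Capsule that starts in the slanted stand: steel cylinder 34 mm in diameter and 36 mm tall with a bevelled foot; on top in the middle a blue grip stem 9 mm in diameter and 32 mm tall (68 mm overall, about 60 g). Origin at the centre of its foot, z along its axis towards the stem.
- capsule2: Capsule that starts in the slanted stand: steel cylinder 34 mm in diameter and 36 mm tall with a bevelled foot; on top in the middle a blue grip stem 9 mm in diameter and 32 mm tall (68 mm overall, about 60 g). Origin at the centre of its foot, z along its axis towards the stem.
- capsule3: Capsule that already stands in the middle of the tub, loose: steel cylinder 34 mm in diameter and 36 mm tall with a bevelled foot; on top in the middle a blue grip stem 9 mm in diameter and 32 mm tall (68 mm overall, about 60 g). Origin at the centre of its foot, z along its axis towards the stem.
- capsule4: Capsule that already stands at the wall of the tub, loose: steel cylinder 34 mm in diameter and 36 mm tall with a bevelled foot; on top in the middle a blue grip stem 9 mm in diameter and 32 mm tall (68 mm overall, about 60 g). Origin at the centre of its foot, z along its axis towards the stem.
- capsule5: Capsule that already stands at the wall of the tub, loose: steel cylinder 34 mm in diameter and 36 mm tall with a bevelled foot; on top in the middle a blue grip stem 9 mm in diameter and 32 mm tall (68 mm overall, about 60 g). Origin at the centre of its foot, z along its axis towards the stem.
- capsule6: Capsule that already stands at the wall of the tub, loose: steel cylinder 34 mm in diameter and 36 mm tall with a bevelled foot; on top in the middle a blue grip stem 9 mm in diameter and 32 mm tall (68 mm overall, about 60 g). Origin at the centre of its foot, z along its axis towards the stem.
- dappen_dish: Bystander: glass dappen dish, 33 mm across, 26 mm tall; origin at the centre of its underside.
- gauze_packet: Bystander: flat carton of gauze, 86x85x19 mm; origin at the centre of its underside.
- marker_pen: Bystander: marker pen lying along its y axis, 135 mm long, 17 mm thick; origin at the centre of its underside.

How it is judged:
At the end, for the whole second after the job is handed in: All seven capsules stand in the tub: each foot within 41 mm of the tub's axis and no more than 2.5 mm above its floor, each upright within 4 degrees, and at rest (horizontal distance between each of capsule0, capsule1, capsule2, capsule3, capsule4, capsule5, capsule6 and tub below 0.041 m and z of capsule0 in the frame of tub between 0 and 0.0075 m and angle between each of capsule0, capsule1, capsule2, capsule3, capsule4, capsule5, capsule6's own z axis and vertical below 0.07 rad and linear speed of each of capsule0, capsule1, capsule2, capsule3, capsule4, capsule5, capsule6 below 0.02 m/s and z of capsule1 in the frame of tub between 0 and 0.0075 m and z of capsule2 in the frame of tub between 0 and 0.0075 m and z of capsule3 in the frame of tub between 0 and 0.0075 m and z of capsule4 in the frame of tub between 0 and 0.0075 m and z of capsule5 in the frame of tub between 0 and 0.0075 m and z of capsule6 in the frame of tub between 0 and 0.0075 m); the robot touches nothing.
It fails at once if the dappen dish is moved by more than 15 mm (distance of dappen_dish from where it was at the start of the episode above 0.015 m).
It fails at once if the gauze packet is moved by more than 15 mm (distance of gauze_packet from where it was at the start of the episode above 0.015 m).
It fails at once if the marker pen is moved by more than 15 mm (distance of marker_pen from where it was at the start of the episode above 0.015 m).
It fails at once if a capsule is dropped into the tub (its foot moves faster than 0.45 m/s between the rim and the tub floor) ((linear speed of capsule0 above 0.45 m/s and horizontal distance between capsule0 and tub below 0.045 m and z of capsule0 in the frame of tub below 0.033 m) or (linear speed of capsule1 above 0.45 m/s and horizontal distance between capsule1 and tub below 0.045 m and z of capsule1 in the frame of tub below 0.033 m) or (linear speed of capsule2 above 0.45 m/s and horizontal distance between capsule2 and tub below 0.045 m and z of capsule2 in the frame of tub below 0.033 m)).
It also fails if it takes over 69 s, if anything falls off the work surface, if the arm or the gripper's body presses on something with over 40 N, if the wrist force passes 120 N, or if a joint passes its speed limit or range.

## Working session

There is one attempt and no reset: what is moved stays moved. The work goes in short steps, Python scripts to look and compute and a tool call to move; the robot and the scene stay as the last step left them, time stands still between calls to the robot, and variables do not carry over. Pictures are saved under pics/ and viewed, about 8 in all and at most 12, crops included, and the job is handed in when it is done.

Besides the shell and the picture viewer there is one more tool, called after "Request:" by a JSON object that holds its "api" and its "payload", one argument or row to a line. apply_moves: Moves the arm, as the interface text tells. Its arguments: {"type":"object","properties":{"increments":{"type":"array"},"hand":{"type":"number"},"force":{"type":"number"}},"required":["increments"]}

```bash
mkdir -p pics; python3 - <<'E'
from station import arm, optics, finder
import cv2
for c in("side","top"):
    cv2.imwrite(f"pics/{c}0.png",optics.grab_frame(c)[:,:,::-1])
    m=optics.camera_model(c);print(c,{k:(v if k!="world_to_cam" else [[round(float(a),4) for a in r] for r in v]) for k,v in m.items()})
    for n in("tub","stand","capsule0","dappen_dish","gauze_packet","marker_pen"):
        print(n,[([int(x) for x in d['box']],round(d['conf'],2)) for d in finder.find_in(c,n)][:8],[([round(float(x),1) for x in d['point']],round(d['conf'],2)) for d in finder.landmark_of(c,n)][:8])
print(arm.get_state())
E
```

```text
side {'fx': 528.8627183222774, 'fy': 528.8627183222774, 'cx': 311.8011212111684, 'cy': 240.73813612939904, 'world_to_cam': [[-0.9501, -0.3116, 0.0154, 0.5232], [0.1828, -0.516, 0.8369, -0.1411], [-0.2528, 0.7979, 0.5472, -0.9354], [0.0, 0.0, 0.0, 1.0]]}
tub [([219, 284, 291, 346], 0.69), ([342, 171, 356, 194], 0.2)] [([255.2, 318.5], 0.71)]
stand [([296, 175, 362, 232], 0.84)] [([331.1, 211.1], 0.69)]
capsule0 [([242, 284, 266, 321], 0.84), ([314, 191, 330, 214], 0.83), ([219, 291, 243, 327], 0.77), ([255, 273, 269, 308], 0.73), ([230, 276, 247, 304], 0.54), ([342, 176, 354, 192], 0.47), ([330, 182, 344, 201], 0.46)] [([234.7, 323.4], 0.96), ([252.4, 314.2], 0.86), ([316.9, 216.0], 0.81), ([342.9, 189.9], 0.67), ([235.7, 307.0], 0.58), ([259.6, 307.3], 0.57), ([330.8, 204.7], 0.47)]
dappen_dish [([379, 263, 396, 280], 0.48), ([330, 183, 340, 204], 0.44)] [([385.5, 277.3], 0.85), ([330.9, 204.6], 0.23)]
gauze_packet [([198, 222, 255, 258], 0.71)] [([229.2, 242.3], 0.9)]
marker_pen [([413, 221, 437, 259], 0.79), ([342, 174, 357, 192], 0.72)] [([426.6, 241.4], 0.78)]
top {'fx': 554.6652
[... 933 characters left out ...]
_pen [([363, 357, 435, 383], 0.94)] [([399.0, 366.9], 0.77)]
{'t': 1.3, 'q': array([-9.54877048e-01,  3.58595586e-01,  1.18885925e-02, -5.16243811e-06,
       -1.22408009e+00, -2.88111333e-01]), 'qd': array([ 0.00093432,  0.00095608,  0.00204849, -0.0023668 ,  0.00125682,
        0.00064851]), 'joint_efforts': array([-3.08966719e-04, -5.82395124e+01,  2.93292046e+01,  7.00205505e+00,
        1.23457654e-02, -4.59863691e-05]), 'eef_pos': array([ 0.21731322, -0.63903881,  0.2375582 ]), 'ee_rot': array([3.14158537e+00, 7.48084194e-06, 1.89860252e+00]), 'force': array([ 0.04219938, -0.8100844 ,  0.14780956]), 'moment': array([-0.0041047 , -0.00690131,  0.0091967 ]), 'width': 0.08780689994335203}
```

View pics/top0.png

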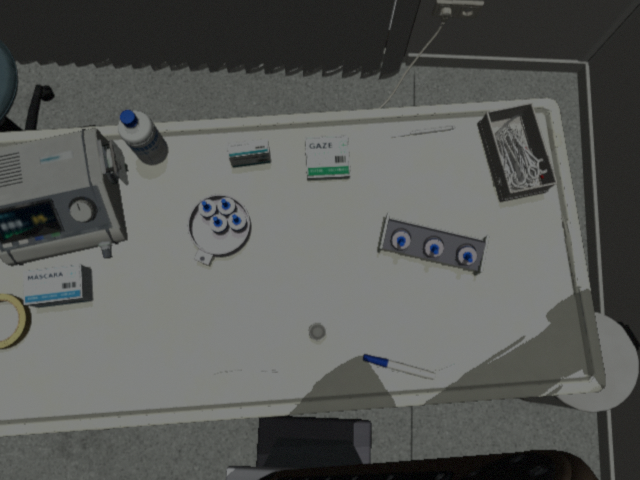

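View pics/side0.png

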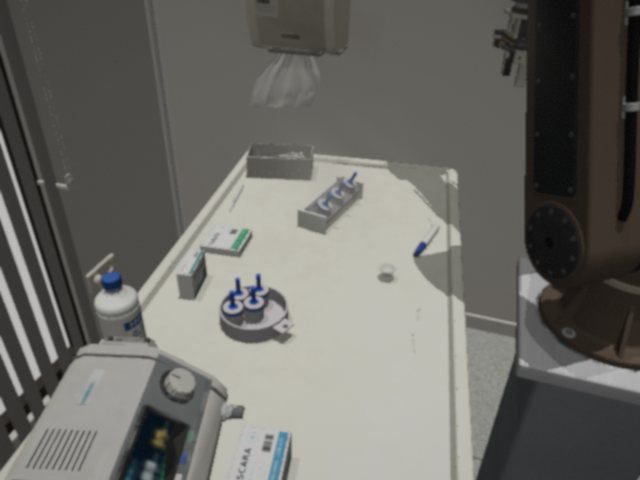

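The top view shows the tub at (220,226) with its tab at (204,258), and the stand at (433,244) with three stems. I'll enlarge both areas and segment the blue stems.

```bash
cat > h.py <<'E'
import numpy as np, cv2
from scipy.optimize import least_squares
from scipy.spatial.transform import Rotation as R
from station import arm, optics, finder
CM={c:optics.camera_model(c) for c in("side","top")}
def proj(c,P):
    m=CM[c];W=np.array(m["world_to_cam"]);p=np.atleast_2d(P)@W[:3,:3].T+W[:3,3]
    return np.c_[m["cx"]+m["fx"]*p[:,0]/-p[:,2],m["cy"]+m["fy"]*p[:,1]/p[:,2]]
def onplane(c,uv,z):
    return least_squares(lambda q:(proj(c,[q[0],q[1],z])[0]-uv),[.6,0]).x
def tri(us,ut):
    r=least_squares(lambda q:np.r_[proj("side",q)[0]-us,proj("top",q)[0]-ut],[.6,0,.05]);return r.x,np.sqrt(2*r.cost/4)
def blue(img,boxes=None):
    i=img.astype(int);m=((i[:,:,2]-i[:,:,0]>45)&(i[:,:,2]-i[:,:,1]>25)).astype(np.uint8)
    n,l,s,c=cv2.connectedComponentsWithStats(m)
    return [(c[k].round(1).tolist(),s[k].tolist()) for k in range(1,n) if s[k][4]>12]
E
python3 - <<'E'
from h import *
I={c:cv2.imread(f"pics/{c}0.png")[:,:,::-1] for c in CM}
for c in I: print(c,*blue(I[c]),sep="\n")
def crop(c,x,y): return cv2.resize(I[c][y:y+75,x:x+100],(400,300),interpolation=cv2.INTER_CUBIC)
o=np.vstack([np.hstack([crop("top",170,190),crop("top",385,207)]),np.hstack([crop("side",210,270),crop("side",285,165)])])
cv2.imwrite("pics/c0.png",o[:,:,::-1])
print("tub",tri([255.2,318.5],[217,229]),"stand",tri([331.1,211.1],[430.6,242.5]))
E
```

```text
side
([420.2, 247.3], [416, 243, 9, 10, 49])
([110.6, 278.0], [102, 272, 18, 15, 193])
([255.2, 291.1], [250, 274, 13, 30, 124])
([234.5, 295.6], [229, 278, 14, 31, 130])
([182.9, 458.0], [181, 454, 5, 9, 34])
top
([127.0, 116.4], [120, 110, 15, 14, 160])
([225.1, 204.1], [221, 199, 9, 10, 56])
([205.8, 206.5], [202, 201, 9, 11, 57])
([236.0, 219.6], [232, 214, 9, 11, 56])
([216.9, 221.6], [213, 217, 9, 10, 53])
([400.9, 240.4], [397, 236, 9, 10, 65])
([434.2, 248.3], [430, 244, 9, 10, 65])
([467.9, 256.1], [463, 252, 10, 10, 60])
([376.2, 360.1], [364, 355, 24, 11, 130])
tub (array([0.58467662, 0.20766777, 0.00815472]), np.float64(0.39839545427483075)) stand (array([ 5.74235256e-01, -2.06699062e-01,  1.52973204e-04]), np.float64(0.9650955000468432))
```

View pics/c0.png

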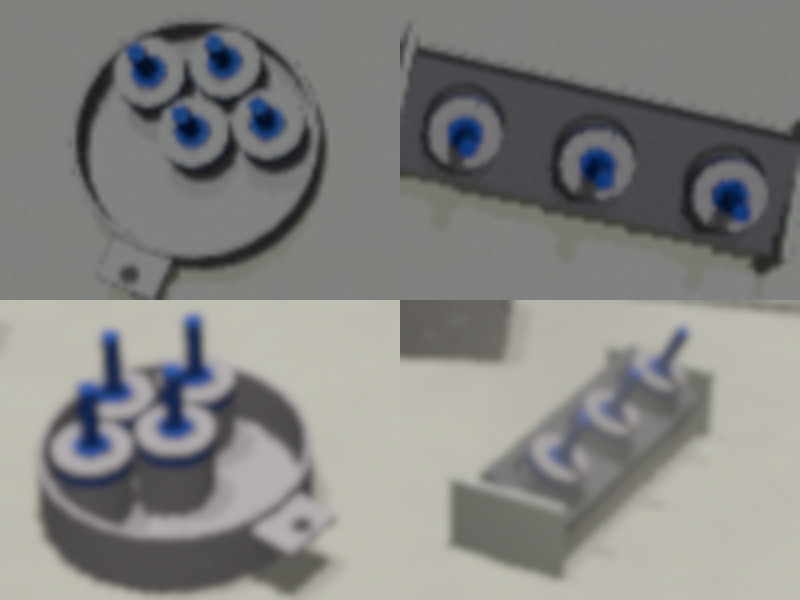

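Stand stems and tub stems are clearly visible in both views; the tub's empty side faces its tab (towards −x). Next, a joint model fit.

```bash
python3 - <<'E'
from h import *
tt=[(204.25,203.25),(224,201.25),(215.25,218.25),(235.25,216.25)]
tb=[(207.25,207.5),(226.5,205.5),(217.75,222),(237.25,220.5)]
st=[(237.75,279.25),(258.25,275.5),(232,292.5),(253.25,288)]
sb=[(239.5,294),(260.25,289.5),(233,306.75),(254,301.75)]
for i in range(4):
    r=[(tri(st[j],tt[i]),tri(sb[j],tb[i]),j) for j in range(4)]
    r=min(r,key=lambda a:a[0][1]+a[1][1]);print(i,r[2],r[0][0].round(4),r[0][1].round(2),r[1][0].round(4),r[1][1].round(2))
# rim by extremes (outer, z=.033), top
th=np.linspace(0,2*np.pi,360)
def rim(x,y,c,z=.033,r=.059):
    p=proj(c,np.c_[x+r*np.cos(th),y+r*np.sin(th),0*th+z]);return np.r_[p.min(0),p.max(0)]
o=np.array([170+76/4,190+22/4,170+327/4,190+268/4])
f=least_squares(lambda q:rim(*q,"top")-o,[.58,.2]);print("tub top",f.x.round(4),f.fun.round(2))
o2=np.array([210+40/4,270+58/4,210+313/4])
f=least_squares(lambda q:rim(*q,"side")[:3]-o2,[.58,.2]);print("tub side",f.x.round(4),f.fun.round(2))
tab=onplane("top",[170+130/4,190+273/4],.03);tab2=onplane("side",[210+301/4,270+224/4],.03);print("tab",tab,tab2)
T=[(400.9,240.4),(434.2,248.3),(467.9,256.1)]
B=[(325,203.75),(337.5,193),(350,183)];Q=[(332,193.75),(345,183),(356.25,173.25)]
def ax(l,yaw): return np.array([-np.sin(l)*np.cos(yaw),-np.sin(l)*np.sin(yaw),np.cos(l)])
def mod(q):
    x,y,yaw,l,h=q;c=[];a=ax(l,yaw);ey=np.array([-np.sin(yaw),np.cos(yaw),0])
    return [(np.array([x,y,h])+ey*k*.062,a) for k in(1,0,-1)]
def res(q):
    r=[]
    for i,(f,a) in enumerate(mod(q)):
        r+=[proj("top",f+a*.053)[0]-T[i],proj("side",f+a*.036)[0]-B[i],proj("side",f+a*.068)[0]-Q[i]]
    return np.concatenate(r+[[ (q[3]-.48)*40]])
f=least_squares(res,[.57,-.2,-.18,.48,.03]);print("stand",f.x.round(4),f.fun.round(1))
for F,a in mod(f.x): print("foot",F.round(4),"base",(F+.036*a).round(4),"tip",(F+.068*a).round(4),a.round(3))
E
```

```text
0 2 [0.6172 0.2233 0.0688] 0.23 [0.6177 0.2235 0.0382] 0.15
1 0 [0.6229 0.1875 0.069 ] 0.38 [0.6228 0.1875 0.0372] 0.08
2 3 [0.5892 0.2007 0.0689] 0.05 [0.5894 0.2011 0.0395] 0.08
3 1 [0.5951 0.1648 0.068 ] 0.17 [0.5937 0.1649 0.038 ] 0.29
tub top [0.5839 0.1968] [ 0.01  0.37 -0.01 -0.36]
tub side [0.5879 0.2034] [-0.62 -0.12  0.63]
tab [0.52107456 0.22586088] [0.5213344  0.23073876]
stand [ 0.5723 -0.2037 -0.1954  0.4818  0.0227] [-0.1  1.1 -0.5  0.3 -1.   0.5  0.2  1.1 -0.1 -0.4 -1.2  0.   0.3  1.3
 -0.7 -0.9 -0.6 -0.6  0.1]
foot [ 0.5844 -0.1429  0.0227] base [ 0.568  -0.1397  0.0546] tip [ 0.5535 -0.1368  0.0829] [-0.455  0.09   0.886]
foot [ 0.5723 -0.2037  0.0227] base [ 0.556  -0.2005  0.0546] tip [ 0.5414 -0.1976  0.0829] [-0.455  0.09   0.886]
foot [ 0.5603 -0.2645  0.0227] base [ 0.5439 -0.2613  0.0546] tip [ 0.5294 -0.2584  0.0829] [-0.455  0.09   0.886]
```

```bash
cat >> h.py <<'E'
def rot(axis,jaw_deg):   # tool z=-axis, x closest to jaw direction
    z=-np.array(axis,float);z/=np.linalg.norm(z);j=np.radians(jaw_deg);x=np.array([np.cos(j),np.sin(j),0])
    x-=z*(x@z);x/=np.linalg.norm(x);return R.from_matrix(np.c_[x,np.cross(z,x),z])
def go(pos,Rt,s=None):
    s=s or arm.get_state();c=R.from_euler("xyz",s["ee_rot"]);d=np.array(pos)-s["eef_pos"];r=(Rt*c.inv()).as_rotvec()
    n=max(np.linalg.norm(d)/.035,np.linalg.norm(r)/.11,1);n=int(np.ceil(n));print("total",d.round(4),r.round(4),"rows",n,"each",(d/n).round(4),(r/n).round(4))
YAW=-.1954;L=np.radians(28);A=np.array([-np.sin(L)*np.cos(YAW),-np.sin(L)*np.sin(YAW),np.cos(L)])
SJ=90+np.degrees(YAW)
FEET=[np.array([.5844,-.1429,.0257]),np.array([.5723,-.2037,.0257]),np.array([.5603,-.2645,.0257])]
E
python3 - <<'E'
from h import *
print(FEET[2]+.122*A,FEET[2]+.052*A);go(FEET[2]+.122*A,rot(A,SJ))
E
```

```text
[ 0.50411442 -0.25337944  0.13341961] [ 0.53635205 -0.25976009  0.07161327]
total [ 0.2868  0.3857 -0.1041] [ 0.0327 -0.4931 -0.5127] rows 15 each [ 0.0191  0.0257 -0.0069] [ 0.0022 -0.0329 -0.0342]
```

Request:
{"api": "apply_moves", "payload": {
  "increments": [0.019,0.0257,-0.007,0.002,-0.033,-0.034,0.019,0.0257,-0.007,0.002,-0.033,-0.034,0.019,0.0257,-0.007,0.002,-0.033,-0.034,0.019,0.0257,-0.007,0.002,-0.033,-0.034,0.019,0.0257,-0.007,0.002,-0.033,-0.034,0.019,0.0257,-0.007,0.002,-0.033,-0.034,0.019,0.0257,-0.007,0.002,-0.033,-0.034,0.019,0.0257,-0.007,0.002,-0.033,-0.034,0.019,0.0257,-0.007,0.002,-0.033,-0.034,0.019,0.0257,-0.007,0.002,-0.033,-0.034,0.019,0.0257,-0.007,0.002,-0.033,-0.034,0.019,0.0257,-0.007,0.002,-0.033,-0.034,0.019,0.0257,-0.007,0.002,-0.033,-0.034,0.019,0.0257,-0.007,0.002,-0.033,-0.034,0.019,0.0257,-0.007,0.002,-0.033,-0.034,0,0,0,0,0,0,0,0,0,0,0,0],
  "hand": 0.6,
  "force": 25
}}

```text
t: 2.72
eef_pos: [0.4898, -0.283, 0.1426]
ee_rot: [2.656, 0.03, 1.373]
force: [-0.4, -0.2, 0.2]
width: 0.035
```

```bash
python3 - <<'E'
from h import *
for c in CM: cv2.imwrite(f"pics/{c}1.png",optics.grab_frame(c)[:,:,::-1])
I={c:cv2.imread(f"pics/{c}1.png") for c in CM}
cr=lambda c,x,y:cv2.resize(I[c][y:y+150,x:x+100],(400,600),interpolation=cv2.INTER_CUBIC)
cv2.imwrite("pics/c1.png",np.hstack([cr("top",410,190),cr("side",290,110)]))
print(arm.get_state()["width"],arm.get_state()["eef_pos"])
go(FEET[2]+.122*A,rot(A,SJ));go(FEET[2]+.052*A,rot(A,SJ))
E
```

```text
0.03498290169413409 [ 0.49035137 -0.28386819  0.14324829]
total [ 0.0138  0.0305 -0.0098] [ 0.028  -0.0073  0.0052] rows 1 each [ 0.0138  0.0305 -0.0098] [ 0.028  -0.0073  0.0052]
total [ 0.046   0.0241 -0.0716] [ 0.028  -0.0073  0.0052] rows 3 each [ 0.0153  0.008  -0.0239] [ 0.0093 -0.0024  0.0017]
```

View pics/c1.png

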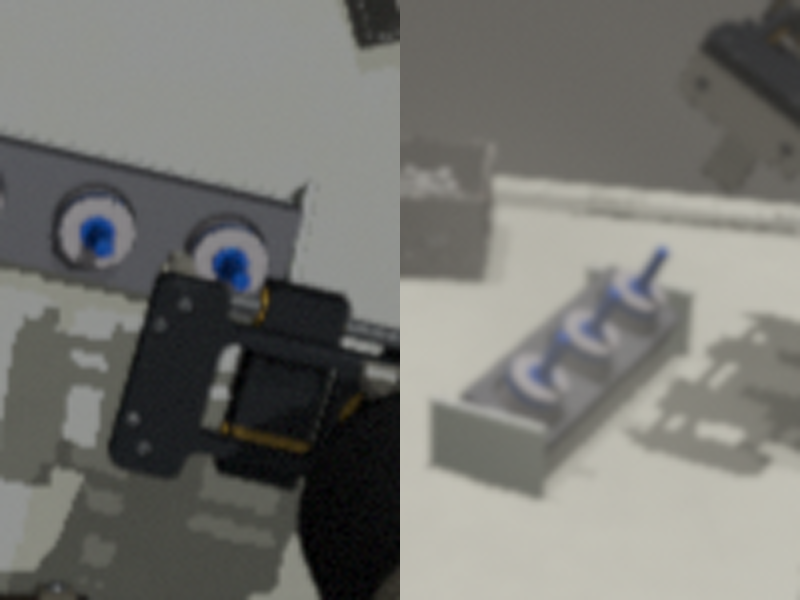

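The gripper is near the rightmost stem (top crop (232,268)) but about 30 mm short in y. I'll correct to pre-grasp.

Request:
{"api": "apply_moves", "payload": {
  "increments": [0.007,0.015,-0.005,0.014,-0.004,0.003,0.007,0.015,-0.005,0.014,-0.004,0.003,0,0,0,0,0,0,0,0,0,0,0,0]
}}

```text
t: 3.15
eef_pos: [0.5055, -0.2574, 0.1356]
ee_rot: [2.648, -0.002, 1.37]
force: [-0.1, 0.5, 0.4]
width: 0.0351
```

```bash
python3 - <<'E'
from h import *
for c in CM: cv2.imwrite(f"pics/{c}2.png",optics.grab_frame(c)[:,:,::-1])
s=arm.get_state();print(s["eef_pos"])
Rm=R.from_euler("xyz",s["ee_rot"]).as_matrix()
tips=[s["eef_pos"]+Rm@[sx*.0175,0,.011] for sx in(1,-1)]
I={c:cv2.imread(f"pics/{c}2.png") for c in CM}
for c in CM:
    for p in proj(c,tips+[FEET[2]+.068*A]): print(c,p.round(1)); 
cr=lambda c,x,y:cv2.resize(I[c][y:y+100,x:x+66],(400,600),interpolation=cv2.INTER_CUBIC)
cv2.imwrite("pics/c2.png",np.hstack([cr("top",430,210),cr("side",320,120)]))
go(FEET[2]+.122*A,rot(A,SJ));go(FEET[2]+.052*A,rot(A,SJ))
E
```

```text
[ 0.50553187 -0.25753101  0.1357271 ]
side [361.6 159.3]
side [368.1 153.9]
side [355.9 171.6]
top [466.6 263.4]
top [486.9 268.3]
top [469.9 259.6]
total [-0.0014  0.0042 -0.0023] [-0.0008  0.0055  0.0053] rows 1 each [-0.0014  0.0042 -0.0023] [-0.0008  0.0055  0.0053]
total [ 0.0308 -0.0022 -0.0641] [-0.0008  0.0055  0.0053] rows 3 each [ 0.0103 -0.0007 -0.0214] [-0.0003  0.0018  0.0018]
```

View pics/c2.png

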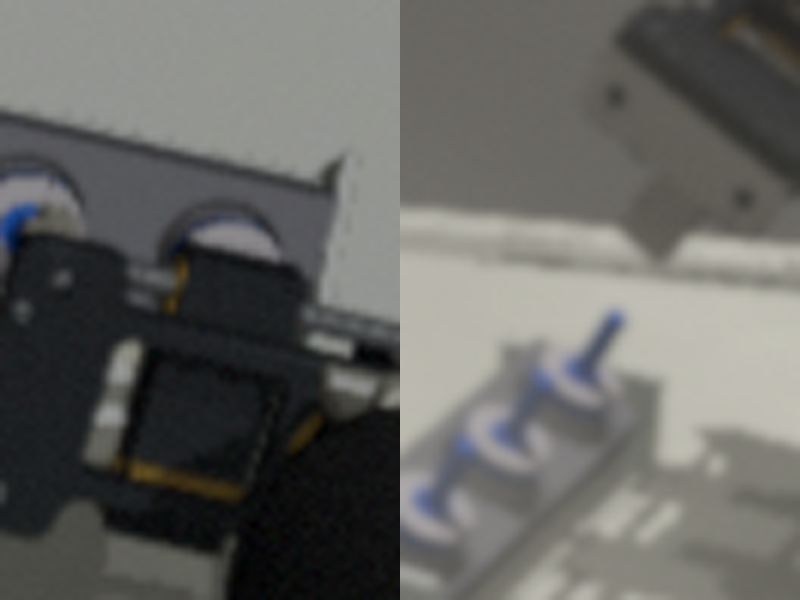

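The finger tip shows at about (362,162) in the side view, consistent with the model. Approaching along the axis.

Request:
{"api": "apply_moves", "payload": {
  "increments": [-0.001,0.004,-0.002,0,0.005,0.005,0.0055,-0.001,-0.0103,0,0,0,0.0055,-0.001,-0.0103,0,0,0,0.0055,-0.001,-0.0103,0,0,0,0.0055,-0.001,-0.0103,0,0,0,0.0055,-0.001,-0.0103,0,0,0,0,0,0,0,0,0,0,0,0,0,0,0]
}}

```text
t: 3.92
eef_pos: [0.5338, -0.2666, 0.0883]
ee_rot: [2.658, -0.011, 1.385]
force: [0.4, 0.6, -0.5]
width: 0.0349
```

```bash
python3 - <<'E'
from h import *
s=arm.get_state();print(s["force"]);go(FEET[2]+.052*A,rot(A,SJ))
E
```

```text
[ 0.39617054  0.61728578 -0.48505404]
total [ 0.0026  0.0068 -0.0167] [-0.0114 -0.0027 -0.0095] rows 1 each [ 0.0026  0.0068 -0.0167] [-0.0114 -0.0027 -0.0095]
```

Request:
{"api": "apply_moves", "payload": {
  "increments": [0,0.005,-0.004,-0.008,-0.003,-0.008,0.001,0.002,-0.006,-0.003,0,-0.002,0.002,0,-0.006,0,0,0,0,0,0,0,0,0,0,0,0,0,0,0]
}}

```text
t: 4.33
eef_pos: [0.5353, -0.2658, 0.0783]
ee_rot: [2.658, -0.018, 1.383]
force: [-0.0, -0.1, -1.0]
width: 0.0348
```

```bash
python3 - <<'E'
from h import *
s=arm.get_state();print(s["force"]);go(FEET[2]+.052*A,rot(A,SJ))
E
```

```text
[-0.00534656 -0.14074024 -1.00689669]
total [ 0.0011  0.0061 -0.0067] [-0.019  -0.0017 -0.0075] rows 1 each [ 0.0011  0.0061 -0.0067] [-0.019  -0.0017 -0.0075]
```

Request:
{"api": "apply_moves", "payload": {
  "increments": [0.0005,0.004,-0.004,-0.012,-0.001,-0.005,0.0005,0.004,-0.004,-0.012,-0.001,-0.005,0,0,0,0,0,0]
}}

```text
t: 4.58
eef_pos: [0.5357, -0.2658, 0.0757]
ee_rot: [2.658, -0.018, 1.385]
force: [0.1, 0.6, 0.6]
width: 0.0351
```

```bash
python3 - <<'E'
from h import *
s=arm.get_state();print(s["force"]);go(FEET[2]+.052*A,rot(A,SJ))
E
```

```text
[0.12490762 0.5651633  0.58097965]
total [ 0.0007  0.006  -0.0041] [-0.0189 -0.0018 -0.0101] rows 1 each [ 0.0007  0.006  -0.0041] [-0.0189 -0.0018 -0.0101]
```

Request:
{"api": "apply_moves", "payload": {
  "increments": [0.001,0.01,-0.006,-0.03,-0.002,-0.015,0,0,0,0,0,0]
}}

```text
t: 4.75
eef_pos: [0.5333, -0.2321, 0.0707]
ee_rot: [2.68, -0.048, 1.392]
force: [-2.4, 2.2, 3.0]
width: 0.0349
```

```bash
python3 - <<'E'
from h import *
s=arm.get_state();print(s["force"],s["q"]);go(FEET[2]+.052*A,rot(A,SJ))
E
```

```text
[-2.37785191  2.16436643  2.97387801] [-0.07139142  0.21679544 -0.79474526  0.05544164 -0.09581093 -1.74339797]
total [ 0.003  -0.0277  0.0009] [-0.0519 -0.018  -0.0172] rows 1 each [ 0.003  -0.0277  0.0009] [-0.0519 -0.018  -0.0172]
```

The wrist is near its singularity (q5 ≈ −0.1), so the arm jumped sideways. I'll look before moving on.

```bash
python3 - <<'E'
from h import *
for c in CM: cv2.imwrite(f"pics/{c}3.png",optics.grab_frame(c)[:,:,::-1])
I={c:cv2.imread(f"pics/{c}3.png") for c in CM}
cr=lambda c,x,y:cv2.resize(I[c][y:y+100,x:x+66],(400,600),interpolation=cv2.INTER_CUBIC)
cv2.imwrite("pics/c3.png",np.hstack([cr("top",425,210),cr("side",310,130)]))
s=arm.get_state();print(s["force"],s["eef_pos"],s["q"],s["width"])
E
```

```text
[-1.5120896   0.13208357  1.33367236] [ 0.53433228 -0.23373121  0.07132326] [-0.07398252  0.21739529 -0.79641313  0.06555321 -0.09198839 -1.74775805] 0.03475280640240069
```

View pics/c3.png

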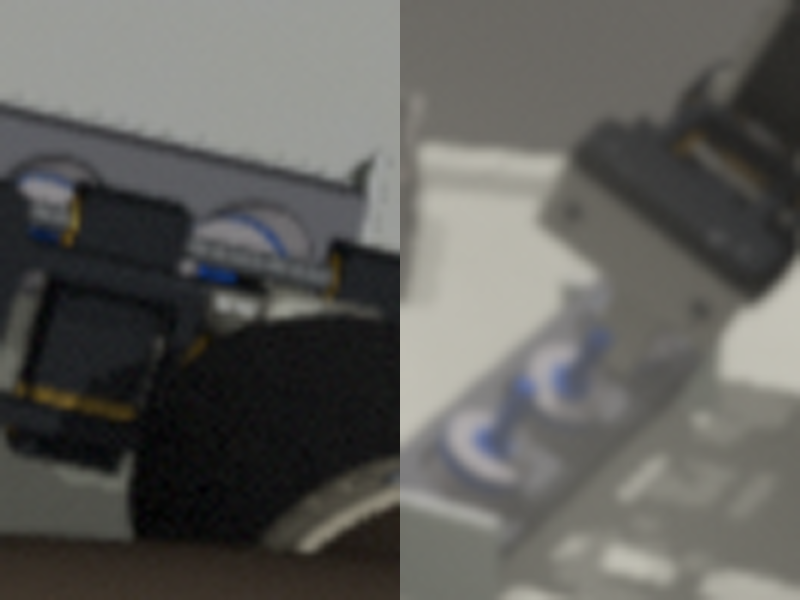

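The right capsule is still in its socket but pushed to lean sideways by the finger. I'm backing out along the axis while untilting away from the singularity.

Request:
{"api": "apply_moves", "payload": {
  "increments": [-0.005,-0.004,0.01,0,0.01,0,-0.007,-0.004,0.014,0,0.01,0,-0.008,-0.002,0.016,0,0.02,0,-0.008,0,0.016,0,0.04,0,-0.006,0,0.016,0,0.06,0,-0.004,0,0.014,0,0.06,0,0,0,0,0,0,0]
}}

```text
t: 5.43
eef_pos: [0.4909, -0.2461, 0.1602]
ee_rot: [2.888, -0.003, 1.388]
force: [1.9, 0.6, 1.4]
width: 0.0351
```

```bash
python3 - <<'E'
from h import *
for c in CM: cv2.imwrite(f"pics/{c}4.png",optics.grab_frame(c)[:,:,::-1])
I={c:cv2.imread(f"pics/{c}4.png") for c in CM}
cr=lambda c,x,y:cv2.resize(I[c][y:y+100,x:x+66],(400,600),interpolation=cv2.INTER_CUBIC)
cv2.imwrite("pics/c4.png",np.hstack([cr("top",420,210),cr("side",310,140)]))
s=arm.get_state();print(s["force"],s["eef_pos"],s["ee_rot"],s["q"],s["width"])
E
```

```text
[-1.15796547  0.76975134 -0.64946196] [ 0.48914    -0.24536536  0.15691279] [ 2.88849595 -0.00531486  1.38726129] [-0.09474484  0.08881055 -0.58711864  0.0285077  -0.64247526 -1.68091999] 0.035038406087823604
```

View pics/c4.png

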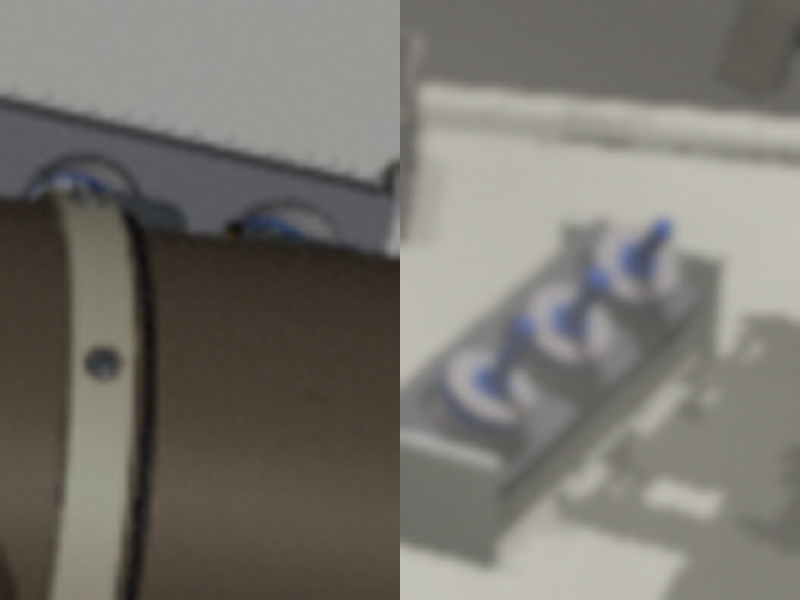

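The right capsule now looks more tilted towards the camera than before (tip (665,230), base (632,262)). I'm moving the arm aside to see both views clearly.

Request:
{"api": "apply_moves", "payload": {
  "increments": [0,-0.03,0.015,0,0,0,0,-0.035,0.015,0,0,0,0,-0.035,0.01,0,0,0,0,-0.035,0,0,0,0,0,-0.035,0,0,0,0,0,-0.035,0,0,0,0,0,-0.02,0,0,0,0,0,0,0,0,0,0]
}}

```text
t: 6.2
eef_pos: [0.4823, -0.4788, 0.1876]
ee_rot: [2.893, -0.006, 1.39]
force: [-0.5, -0.3, 0.1]
width: 0.0347
```

```bash
python3 - <<'E'
from h import *
I={c:optics.grab_frame(c)[:,:,::-1] for c in CM}
for c in CM: cv2.imwrite(f"pics/{c}5.png",I[c])
cr=lambda c,x,y,w:cv2.resize(I[c][y:y+int(w*1.5),x:x+w],(400,600),interpolation=cv2.INTER_CUBIC)
cv2.imwrite("pics/c5.png",np.hstack([cr("top",385,190,100),cr("side",300,150,66)]))
print(blue(I["top"][:,:,::-1]))
s=arm.get_state();print(s["eef_pos"],s["q"])
E
```

```text
[([126.9, 116.4], [120, 110, 15, 14, 159]), ([225.1, 204.0], [221, 199, 9, 10, 57]), ([205.9, 206.5], [202, 201, 9, 11, 59]), ([236.0, 219.6], [232, 214, 9, 11, 56]), ([217.0, 221.6], [213, 217, 9, 10, 57]), ([401.0, 240.5], [397, 236, 9, 10, 65]), ([430.3, 249.3], [426, 245, 10, 10, 69]), ([460.9, 256.8], [456, 253, 10, 9, 58]), ([367.5, 357.9], [364, 355, 9, 7, 40]), ([379.4, 361.3], [374, 359, 13, 5, 32])]
[ 0.48196818 -0.47578886  0.18734254] [-0.54688587  0.29315712 -0.17819849 -0.12316556 -0.87431534 -1.13621455]
```

View pics/c5.png

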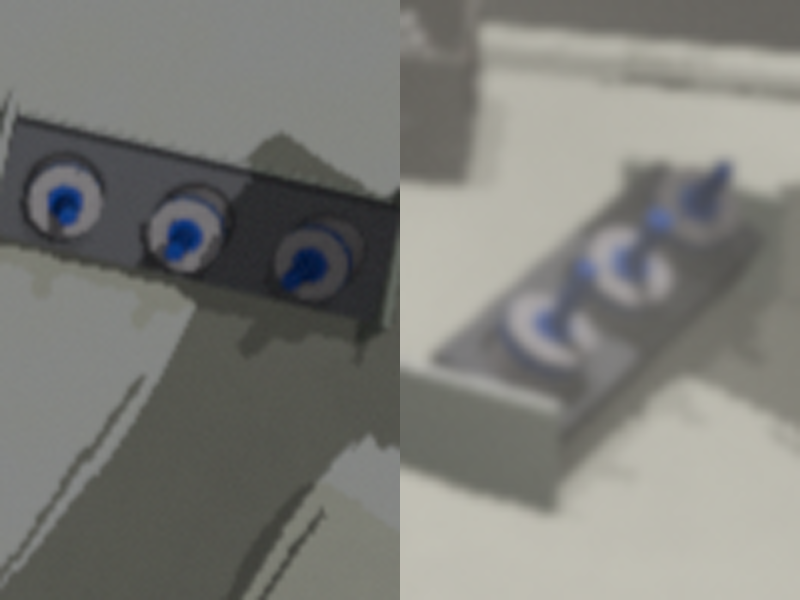

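The left capsule is untouched. The middle and right ones stay in their sockets but lean further to +y; I'll fit their axes.

```bash
python3 - <<'E'
from h import *
obs={1:((428,252.5),(431.75,249),(430.3,249.3),(342.9,186),(337.1,192.9)),2:((457,260),(463.25,255.75),(460.9,256.8),(353.6,177.7),(349,183.5))}
for k,(tt,tb,tc,st,sb) in obs.items():
    F0=FEET[k]-[0,0,.003]
    def unp(q): return q[:3],np.array([q[3],q[4],np.sqrt(1-q[3]**2-q[4]**2)])
    def res(q):
        F,a=unp(q);p=[F+a*s for s in(.068,.036,.052)]
        return np.concatenate([proj("top",p[0])[0]-tt,proj("top",p[1])[0]-tb,proj("top",p[2])[0]-tc,proj("side",p[0])[0]-st,proj("side",p[1])[0]-sb,(F-F0)/.003])
    f=least_squares(res,np.r_[F0,-.45,.1]);F,a=unp(f.x);print(k,F.round(4),a.round(3),np.degrees(np.arccos(a[2])).round(1),f.fun.round(1))
# pregrasp for left capsule: tool tilt 12 deg
for d in (.052,.10):
  t=np.radians(12);a=np.array([-np.sin(t)*np.cos(YAW),-np.sin(t)*np.sin(YAW),np.cos(t)])
  print((FEET[0]+.062*A-.008*a+(d-.052)*A).round(4)); go(FEET[0]+.062*A-.008*a+(d-.052)*A,rot(a,SJ))
E
```

```text
1 [ 0.5707 -0.2064  0.0243] [-0.453  0.295  0.841] 32.7 [ 0.8 -0.2 -0.8 -1.3 -0.4  0.7  0.2 -0.1  0.4  0.8 -0.5 -0.9  0.5]
2 [ 0.5589 -0.2683  0.0249] [-0.439  0.424  0.793] 37.6 [ 1.3 -0.2 -1.2 -0.6 -0.7  0.6  0.1 -0.1 -0.3  0.5 -0.5 -1.3  0.7]
[ 0.5575 -0.1376  0.0726]
total [ 0.0755  0.3382 -0.1147] [ 0.      0.0384 -0.0155] rows 11 each [ 0.0069  0.0307 -0.0104] [ 0.      0.0035 -0.0014]
[ 0.5354 -0.1332  0.115 ]
total [ 0.0534  0.3426 -0.0723] [ 0.      0.0384 -0.0155] rows 11 each [ 0.0049  0.0311 -0.0066] [ 0.      0.0035 -0.0014]
```

Request:
{"api": "apply_moves", "payload": {
  "increments": [0.005,0.034,0,0,0.004,-0.002,0.005,0.034,0,0,0.004,-0.002,0.005,0.034,0,0,0.004,-0.002,0.005,0.034,0,0,0.004,-0.002,0.005,0.034,0,0,0.004,-0.002,0.005,0.034,0,0,0.004,-0.001,0.005,0.034,0,0,0.004,-0.001,0.005,0.034,0,0,0.004,-0.001,0.005,0.034,-0.01,0,0.004,-0.001,0.005,0.03,-0.02,0,0.004,-0.001,0,0,-0.02,0,0,0,0,0,0,0,0,0]
}}

```text
t: 7.3
eef_pos: [0.5229, -0.1143, 0.1299]
ee_rot: [2.932, -0.004, 1.383]
force: [-1.4, -1.2, -0.8]
width: 0.0348
```

```bash
cat >> h.py <<'E'
def tool(deg,yaw=YAW):
    t=np.radians(deg);return np.array([-np.sin(t)*np.cos(yaw),-np.sin(t)*np.sin(yaw),np.cos(t)])
E
python3 - <<'E'
from h import *
a=tool(12);s=arm.get_state();print(s["eef_pos"],s["q"][4])
for d in (.04,0): go(FEET[0]+(.062+d)*A-.008*a,rot(a,SJ))
E
```

```text
[ 0.52294406 -0.11434482  0.12988356] -0.6003287239196607
total [ 0.0161 -0.0196 -0.0219] [-0.0042  0.001  -0.0078] rows 1 each [ 0.0161 -0.0196 -0.0219] [-0.0042  0.001  -0.0078]
total [ 0.0345 -0.0232 -0.0573] [-0.0042  0.001  -0.0078] rows 3 each [ 0.0115 -0.0077 -0.0191] [-0.0014  0.0003 -0.0026]
```

Request:
{"api": "apply_moves", "payload": {
  "increments": [0.007,-0.01,0,-0.002,0,-0.004,0.007,-0.01,-0.007,0,0,0,0,0,-0.007,0,0,0,0,0,0,0,0,0]
}}

```text
t: 7.63
eef_pos: [0.5367, -0.1341, 0.1172]
ee_rot: [2.93, -0.002, 1.384]
force: [0.2, -0.2, -0.3]
width: 0.0349
```

```bash
python3 - <<'E'
from h import *
a=tool(12);s=arm.get_state();print(s["eef_pos"],s["q"][4])
for d in (.04,0): go(FEET[0]+(.062+d)*A-.008*a,rot(a,SJ))
E
```

```text
[ 0.53669633 -0.13411394  0.11717097] -0.5721023556795313
total [ 0.0024  0.0002 -0.0092] [-0.0019  0.0023 -0.0087] rows 1 each [ 0.0024  0.0002 -0.0092] [-0.0019  0.0023 -0.0087]
total [ 0.0208 -0.0035 -0.0446] [-0.0019  0.0023 -0.0087] rows 2 each [ 0.0104 -0.0017 -0.0223] [-0.0009  0.0012 -0.0044]
```

Well behaved now. I'll descend along the axis.

Request:
{"api": "apply_moves", "payload": {
  "increments": [0.004,-0.0007,-0.009,0,0,-0.002,0.0042,-0.0007,-0.009,0,0,-0.002,0.0042,-0.0007,-0.009,0,0,-0.002,0.0042,-0.0007,-0.009,0,0,-0.002,0.004,-0.0007,-0.008,0,0,-0.002,0,0,0,0,0,0]
}}

```text
t: 8.13
eef_pos: [0.5594, -0.1398, 0.0704]
ee_rot: [2.928, -0.003, 1.37]
force: [-1.0, 0.7, 0.3]
width: 0.0351
```

```bash
python3 - <<'E'
from h import *
a=tool(12);s=arm.get_state();print(s["eef_pos"],s["q"][4],s["force"])
for d in (0,): go(FEET[0]+(.062+d)*A-.008*a,rot(a,SJ))
E
```

```text
[ 0.55937946 -0.13984072  0.07038157] -0.45376858715528584 [-1.03166859  0.67464152  0.31838445]
total [-0.0019  0.0023  0.0022] [-0.0021  0.0049  0.0058] rows 1 each [-0.0019  0.0023  0.0022] [-0.0021  0.0049  0.0058]
```

Request:
{"api": "apply_moves", "payload": {
  "increments": [-0.002,0.002,0.003,0,0,0,0,0,0,0,0,0,0,0,0,0,0,0,0,0,0,0,0,0,0,0,0,0,0,0,0,0,0,0,0,0],
  "hand": 1,
  "force": 25
}}

```text
t: 8.63
eef_pos: [0.5569, -0.1374, 0.0733]
ee_rot: [2.929, -0.002, 1.37]
force: [-0.2, -0.8, -1.0]
width: 0.0081
```

Request:
{"api": "apply_moves", "payload": {
  "increments": [-0.0046,0.0009,0.0088,0,0,0,-0.0046,0.0009,0.0088,0,0,0,-0.0046,0.0009,0.0088,0,0,0,-0.0046,0.0009,0.0088,0,0,0,-0.004,0.001,0.015,0,0,0,0,0,0.03,0,0,0,0,0,0.03,0,0,0,0,0,0.015,0,0,0,0,0,0,0,0,0]
}}

```text
t: 9.38
eef_pos: [0.5277, -0.1321, 0.2108]
ee_rot: [2.928, -0.004, 1.37]
force: [-0.4, 0.2, -0.7]
width: 0.0078
```

```bash
python3 - <<'E'
from h import *
s=arm.get_state();print(s["eef_pos"],s["q"][4],s["force"],s["width"])
C0=np.array([.588,.2005])
for an in(218,158,98): print(an,(C0+.036*np.array([np.cos(np.radians(an)),np.sin(np.radians(an))])).round(4))
# upright: tool axis = tilt -16 in plane of yaw -22deg
a=tool(-16,np.radians(-22)); P=np.r_[.5596,.1783,.07]+[0,0,.062]-.008*a+[0,0,.045]
print(P);go(P,rot(a,68))
E
```

```text
[ 0.52770095 -0.13212785  0.21084206] -0.8107943857855989 [-0.40615693  0.2040554  -0.70228755] 0.007825168215575386
218 [0.5596 0.1783]
158 [0.5546 0.214 ]
98 [0.583  0.2361]
[0.55755547 0.17912604 0.16930991]
total [ 0.0299  0.3113 -0.0415] [ 0.1385  0.474  -0.1789] rows 10 each [ 0.003   0.0311 -0.0042] [ 0.0138  0.0474 -0.0179]
```

Request:
{"api": "apply_moves", "payload": {
  "increments": [0.003,0.031,0,0.014,0.047,-0.018,0.003,0.031,0,0.014,0.047,-0.018,0.003,0.031,0,0.014,0.047,-0.018,0.003,0.031,-0.004,0.014,0.047,-0.018,0.003,0.031,-0.006,0.014,0.047,-0.018,0.003,0.031,-0.006,0.014,0.047,-0.018,0.003,0.031,-0.006,0.014,0.047,-0.018,0.003,0.031,-0.006,0.014,0.047,-0.018,0.003,0.025,-0.006,0.014,0.047,-0.018,0.002,0.015,-0.006,0.014,0.047,-0.018,0,0,0,0,0,0,0,0,0,0,0,0]
}}

```text
t: 10.38
eef_pos: [0.5479, 0.1707, 0.1752]
ee_rot: [-2.848, -0.003, 1.174]
force: [-0.5, -0.2, 0.3]
width: 0.0086
```

```bash
python3 - <<'E'
from h import *
s=arm.get_state();print(s["eef_pos"],s["q"],s["force"],s["width"])
a=tool(-16,np.radians(-22)); P=np.r_[.5596,.1783,.07]+[0,0,.062]-.008*a+[0,0,.045]
go(P,rot(a,68))
I={c:optics.grab_frame(c)[:,:,::-1] for c in CM}
for c in CM: cv2.imwrite(f"pics/{c}6.png",I[c])
print(proj("top",[P[0],P[1],P[2]]),proj("side",[P[0],P[1],P[2]]))
E
```

```text
[0.5479481  0.17069081 0.17518215] [ 0.48455292  0.38536462 -0.03545572 -0.23258671 -1.34404949 -2.37678902] [-0.50338041 -0.17407436  0.32528412] 0.008597215197507604
total [ 0.0096  0.0084 -0.0059] [-0.0077 -0.0121  0.0125] rows 1 each [ 0.0096  0.0084 -0.0059] [-0.0077 -0.0121  0.0125]
[[216.25493633 221.58895774]] [[274.25287328 234.37804246]]
```

```bash
python3 - <<'E'
import cv2,numpy as np
I={c:cv2.imread(f"pics/{c}6.png") for c in("top","side")}
cr=lambda c,x,y,w:cv2.resize(I[c][y:y+int(w*1.5),x:x+w],(400,600),interpolation=cv2.INTER_CUBIC)
cv2.imwrite("pics/c6.png",np.hstack([cr("top",165,160,100),cr("side",215,210,90)]))
E
```

```text
(no output)
```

View pics/c6.png

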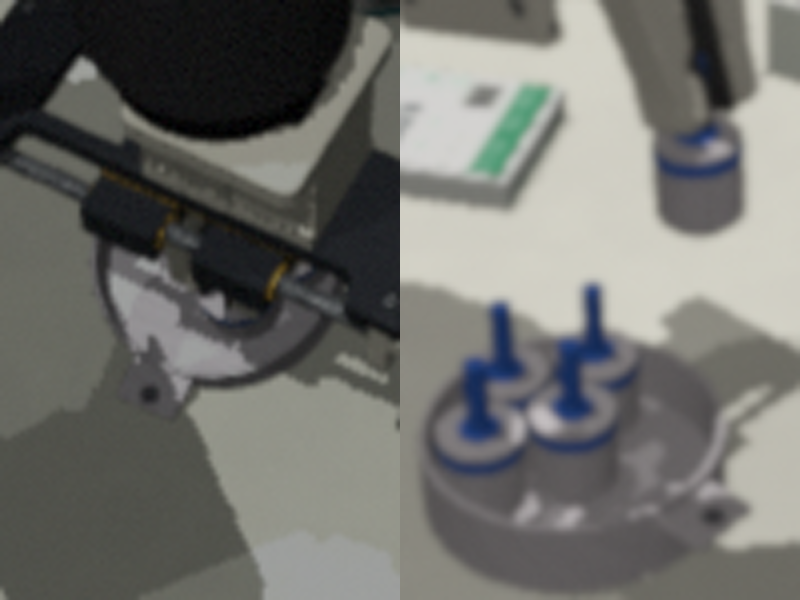

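The held capsule hangs upright at about side (282,250), and the tub and its four capsules look undisturbed. I'll compare it with the prediction.

```bash
python3 - <<'E'
from h import *
a=R.from_euler("xyz",[-2.848,-.003,1.174]).as_matrix()[:,2]*-1
G=np.array([.548,.1707,.1755])+.008*a;print("axis",a.round(3),"G",G.round(4))
th=np.linspace(0,2*np.pi,100)
def sil(F): 
    p=np.vstack([proj("side",np.c_[F[0]+.017*np.cos(th),F[1]+.017*np.sin(th),0*th+F[2]+h]) for h in(.0,.036)]);return p.min(0),p.max(0)
print("pred held",sil(G-[0,0,.062]),"obs x",215+256/4.444,215+342/4.444,"bottom",210+233/4.444)
C=np.array([.5893,.2009,.005]);print("pred C",sil(C),"obs x",215+128/4.444,215+217/4.444,"bottom~",210+487/4.444,"D",sil([.5943,.165,.005]),215+200/4.444,215+240/4.444)
go(np.r_[.5596,.1783,.132]-.008*tool(-16,np.radians(-22)),rot(tool(-16,np.radians(-22)),68))
E
```

```text
axis [ 0.266 -0.114  0.957] G [0.5501 0.1698 0.1832]
pred held (array([270.28711605, 232.98854954]), array([291.52660413, 262.93314093])) obs x 272.6057605760576 291.95769576957696 bottom 262.4302430243024
pred C (array([243.91994906, 294.66874267]), array([264.66318309, 323.601365  ])) obs x 243.8028802880288 263.82988298829883 bottom~ 319.58595859585955 D (array([249.76448892, 282.09333557]), array([269.71453262, 309.98531533])) 260.004500450045 269.005400540054
total [ 0.01    0.0092 -0.0512] [-0.0076 -0.0116  0.0129] rows 2 each [ 0.005   0.0046 -0.0256] [-0.0038 -0.0058  0.0065]
```

Request:
{"api": "apply_moves", "payload": {
  "increments": [0.006,0.005,-0.004,-0.005,-0.007,0.007,0.006,0.005,-0.008,-0.004,-0.006,0.007,0,0,-0.013,0,0,0,0,0,-0.013,0,0,0,0,0,-0.013,0,0,0,0,0,-0.008,0,0,0,0,0,0,0,0,0]
}}

```text
t: 11.07
eef_pos: [0.5616, 0.1789, 0.1169]
ee_rot: [-2.877, -0.004, 1.19]
force: [-0.2, -0.8, -0.5]
width: 0.0083
```

```bash
python3 - <<'E'
from h import *
a=tool(-16,np.radians(-22));s=arm.get_state();print(s["eef_pos"],s["force"],s["width"])
go(np.r_[.5615,.1783,.107]-.008*a,rot(a,68))
I={c:optics.grab_frame(c)[:,:,::-1] for c in CM}
for c in CM: cv2.imwrite(f"pics/{c}7.png",I[c])
for c in CM: print([( [round(x,1) for x in d['box']],round(d['conf'],2)) for d in finder.find_in(c,"capsule0")],[( [round(float(x),1) for x in d['point']],round(d['conf'],2)) for d in finder.landmark_of(c,"capsule0")])
cr=lambda c,x,y,w:cv2.resize(I[c][y:y+int(w*1.5),x:x+w],(400,600),interpolation=cv2.INTER_CUBIC)
cv2.imwrite("pics/c7.png",np.hstack([cr("top",180,175,70),cr("side",215,240,80)]))
E
```

```text
[0.56155187 0.17894634 0.11685374] [-0.23900758 -0.75360363 -0.46954483] 0.008279081284548871
total [-0.0021  0.0002 -0.0175] [ 0.0012  0.0148 -0.0036] rows 1 each [-0.0021  0.0002 -0.0175] [ 0.0012  0.0148 -0.0036]
[([244.7, 285.1, 266.1, 321.2], 0.85), ([254.5, 273.8, 268.8, 307.8], 0.82), ([327.3, 185.6, 340.8, 204.6], 0.65), ([261.4, 265.3, 283.3, 292.0], 0.62), ([223.0, 290.4, 242.1, 330.0], 0.61), ([231.1, 275.8, 246.6, 308.6], 0.52), ([339.7, 178.1, 354.8, 194.9], 0.43)] [([253.6, 317.3], 0.79), ([274.0, 289.1], 0.78), ([334.3, 204.4], 0.77), ([232.9, 322.9], 0.75), ([259.8, 302.5], 0.72), ([342.8, 190.1], 0.71), ([237.7, 308.4], 0.62)]
[([452.8, 243.8, 476.9, 263.8], 0.79), ([379.1, 210.3, 492.3, 275.3], 0.73), ([422.4, 236.2, 439.6, 261.3], 0.64), ([218.0, 233.2, 236.0, 243.5], 0.47)] [([469.5, 251.1], 0.81), ([434.8, 243.1], 0.77), ([241.0, 224.4], 0.5), ([228.6, 230.9], 0.45)]
```

View pics/c7.png

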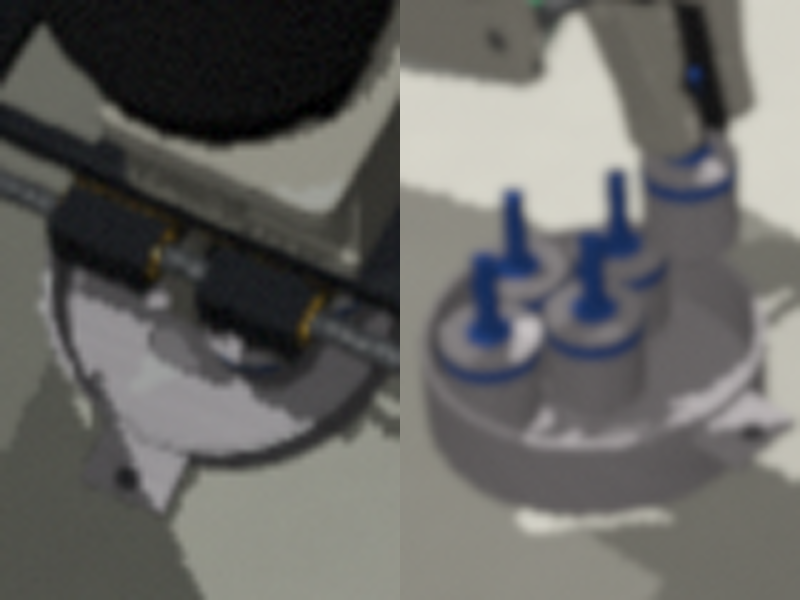

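```bash
python3 - <<'E'
from h import *
th=np.linspace(0,2*np.pi,100)
circ=lambda c,x,y,z,r=.017:proj(c,np.c_[x+r*np.cos(th),y+r*np.sin(th),0*th+z])
for x,y in((.5636,.178),(.5616,.178)):
  p=circ("side",x,y,.0626+.02);print("side held",p.min(0),p.max(0),"obs 264-282.6")
  p=circ("top",x,y,.0626+.033);print("top ring",p.min(0),p.max(0),"obs ring bottom 222.9,239.3")
p=circ("side",.5893,.2009,.025);print("C side",p.min(0),p.max(0),"obs",215+145/5,215+243/5)
# first image: lower ring edge C in top crop0: capsule C lower edge of disc
p=circ("top",.5893,.2009,.038);print("C top",p.min(0),p.max(0),"obs disc",170+160/4,170+229/4,190+170/4)
E
```

```text
side held [262.22794688 270.81613393] [282.46677719 283.02118762] obs 264-282.6
top ring [214.67322099 219.50839212] [233.94611487 238.20338115] obs ring bottom 222.9,239.3
side held [263.33005173 271.04674948] [283.57832172 283.26633174] obs 264-282.6
top ring [214.58294171 220.59990865] [233.8638815  239.31043216] obs ring bottom 222.9,239.3
C side [244.43039805 301.81671426] [264.27648652 314.73629167] obs 244.0 263.6
C top [208.92721773 213.61874841] [227.06138006 231.16405786] obs disc 210.0 227.25 232.5
```

Request:
{"api": "apply_moves", "payload": {
  "increments": [-0.003,0,-0.006,0,0.01,-0.003,0,0,-0.01,0,0.004,0,0,0,-0.01,0,0,0,0,0,-0.01,0,0,0,0,0,-0.008,0,0,0,0,0,0,0,0,0]
}}

```text
t: 11.87
eef_pos: [0.5598, 0.1795, 0.0719]
ee_rot: [-2.866, -0.003, 1.187]
force: [-0.2, -0.6, -1.5]
width: 0.008
```

```bash
python3 - <<'E'
from h import *
a=tool(-16,np.radians(-22));s=arm.get_state();print(s["eef_pos"],s["force"],s["moment"],s["width"])
go(np.r_[.5605,.1783,.067]-.008*a,rot(a,68))
E
```

```text
[0.5597755  0.17950628 0.07188342] [-0.20432883 -0.58256464 -1.54953208] [-0.45293344 -0.78011723 -0.03102578] 0.007963631432956409
total [-0.0013 -0.0004 -0.0126] [-0.0017  0.0045  0.0002] rows 1 each [-0.0013 -0.0004 -0.0126] [-0.0017  0.0045  0.0002]
```

Request:
{"api": "apply_moves", "payload": {
  "increments": [-0.001,0,-0.004,0,0.003,0,0,0,-0.004,0,0,0,0,0,-0.003,0,0,0,0,0,0,0,0,0]
}}

```text
t: 12.2
eef_pos: [0.5597, 0.1798, 0.0616]
ee_rot: [-2.864, -0.002, 1.188]
force: [0.6, 0.0, -0.8]
width: 0.0079
```

Request:
{"api": "apply_moves", "payload": {
  "increments": [0,0,-0.003,0,0,0,0,0,0,0,0,0]
}}

```text
t: 12.37
eef_pos: [0.5609, 0.1803, 0.062]
ee_rot: [-2.866, -0.004, 1.191]
force: [0.0, -0.6, -0.8]
width: 0.0081
```

Request:
{"api": "apply_moves", "payload": {
  "increments": [-0.001,0,-0.004,0,0,0,0,0,-0.002,0,0,0,0,0,0,0,0,0]
}}

```text
t: 12.62
eef_pos: [0.562, 0.181, 0.0614]
ee_rot: [-2.871, -0.008, 1.193]
force: [-0.1, -0.7, -1.2]
width: 0.0081
```

Request:
{"api": "apply_moves", "payload": {
  "increments": [0,0,-0.003,0,0,0,0,0,0,0,0,0]
}}

```text
t: 12.78
eef_pos: [0.5629, 0.1814, 0.0611]
ee_rot: [-2.873, -0.01, 1.195]
force: [-0.5, 0.8, -1.0]
width: 0.008
```

Request:
{"api": "apply_moves", "payload": {
  "increments": [-0.003,-0.002,-0.006,0,0,0,-0.002,-0.001,-0.003,0,0,0]
}}

```text
t: 12.95
eef_pos: [0.5632, 0.1809, 0.0579]
ee_rot: [-2.883, -0.019, 1.198]
force: [-2.1, 0.9, 18.2]
width: 0.0082
```

```bash
python3 - <<'E'
from h import *
a=tool(-16,np.radians(-22));s=arm.get_state();print(s["eef_pos"],s["q"],s["force"],s["moment"],s["width"])
I={c:optics.grab_frame(c)[:,:,::-1] for c in CM}
for c in CM: cv2.imwrite(f"pics/{c}8.png",I[c])
go(np.r_[.5605,.1783,.067]-.008*a,rot(a,68))
print([( [round(float(x),1) for x in d['box']],round(d['conf'],2)) for d in finder.find_in("side","capsule0")])
E
```

```text
[0.56323847 0.18091454 0.05794882] [ 0.49812453  0.50525367 -0.13401666 -0.23578002 -1.0976012  -2.31398831] [-2.10877369  0.9428486  18.16755782] [ 0.77001662  1.43103323 -0.04399502] 0.00815412757585109
total [-0.0046 -0.0017  0.0014] [-0.0104  0.0258 -0.0107] rows 1 each [-0.0046 -0.0017  0.0014] [-0.0104  0.0258 -0.0107]
[([242.5, 283.2, 265.2, 322.1], 0.89), ([260.7, 294.5, 283.9, 317.9], 0.88), ([328.0, 186.0, 342.6, 205.7], 0.75), ([233.6, 286.2, 247.1, 306.3], 0.7), ([340.9, 179.9, 355.3, 193.3], 0.63), ([223.7, 290.6, 241.0, 327.5], 0.59), ([412.0, 224.8, 438.9, 258.4], 0.38), ([257.2, 286.0, 261.6, 293.6], 0.37)]
```

Contact with 18 N at a foot height close to the computed floor. Easing off and releasing with a small opening.

Request:
{"api": "apply_moves", "payload": {
  "increments": [-0.001,-0.001,0.001,0,0.01,-0.004,0,0,0.0005,0,0,0]
}}

```text
t: 13.27
eef_pos: [0.5628, 0.1805, 0.0601]
ee_rot: [-2.875, -0.018, 1.194]
force: [0.1, -0.3, -0.2]
width: 0.0083
```

Request:
{"api": "apply_moves", "payload": {
  "increments": [0,0,0,0,0,0,0,0,0,0,0,0,0,0,0,0,0,0],
  "hand": 0.79
}}

```text
t: 13.52
eef_pos: [0.562, 0.18, 0.0582]
ee_rot: [-2.874, -0.016, 1.193]
force: [1.3, -0.2, -0.1]
width: 0.0176
```

```bash
python3 - <<'E'
from h import *
s=arm.get_state();print(s["eef_pos"],s["force"],s["width"],s["ee_rot"])
I={c:optics.grab_frame(c)[:,:,::-1] for c in CM}
for c in CM: cv2.imwrite(f"pics/{c}9.png",I[c])
th=np.linspace(0,2*np.pi,100)
for z in(.005,.041):
    p=proj("side",np.c_[.5600+.017*np.cos(th),.1785+.017*np.sin(th),0*th+z]);print(p.min(0),p.max(0))
print([( [round(float(x),1) for x in d['box']],round(d['conf'],2)) for d in finder.find_in("side","capsule0")])
E
```

```text
[0.56202516 0.18003256 0.05822073] [ 1.33116321 -0.16591987 -0.12719337] 0.017591246069488094 [-2.87352838 -0.01625517  1.19301521]
[265.59426674 306.32355666] [284.9338333  319.08129185]
[264.91770189 290.51820182] [284.67590853 303.05541609]
[([220.9, 288.9, 244.0, 327.4], 0.98), ([261.7, 281.8, 282.6, 316.1], 0.75), ([326.8, 185.2, 344.3, 202.8], 0.7), ([339.7, 177.1, 355.1, 192.0], 0.64), ([242.8, 285.7, 266.7, 322.5], 0.56), ([232.5, 288.9, 246.0, 305.9], 0.5)]
```

Request:
{"api": "apply_moves", "payload": {
  "increments": [0,0,0.008,0,0,0,0,0,0.012,0,0,0,0,0,0.02,0,0,0,0,0,0.03,0,0,0,0,-0.01,0.035,0,0,0,0,-0.03,0.03,0,0,0,0,-0.035,0.01,0,0,0,0,-0.035,0,0,-0.02,0,0,-0.035,0,0,-0.04,0,0,-0.035,0,0,-0.05,0,0,-0.03,0,0,-0.04,0.02,0,0,0,0,0,0],
  "hand": 0.79
}}

```text
t: 14.67
eef_pos: [0.5613, -0.0376, 0.2223]
ee_rot: [-3.032, -0.072, 1.227]
force: [0.8, 1.0, 0.3]
width: 0.0184
```

```bash
cat >> h.py <<'E'
def grasp(F,a,rel=16,s=.062,d=0):
    a=np.array(a)/np.linalg.norm(a);ey=np.array([-np.sin(YAW),np.cos(YAW),0]);x=ey-(ey@a)*a;x/=np.linalg.norm(x)
    best=max((R.from_rotvec(x*np.radians(k)).apply(a) for k in(rel,-rel)),key=lambda v:v[2])
    z=-best;Rt=R.from_matrix(np.c_[x,np.cross(z,x),z]);return F+(s+d)*a-.008*best,Rt,best
F1,A1=np.array([.5707,-.2064,.0273]),np.array([-.453,.295,.841])
F2,A2=np.array([.5589,-.2683,.0279]),np.array([-.439,.424,.793])
E
python3 - <<'E'
from h import *
s=arm.get_state();print(s["eef_pos"],s["q"])
I={c:optics.grab_frame(c)[:,:,::-1] for c in CM}
for c in CM: cv2.imwrite(f"pics/{c}10.png",I[c]);print(c,blue(I[c][:,:,::-1]))
P,Rt,b=grasp(F1,A1,d=.05);print(P,b,np.degrees(np.arccos(b[2])));go(P,Rt)
cr=lambda c,x,y,w:cv2.resize(I[c][y:y+int(w*1.5),x:x+w],(400,600),interpolation=cv2.INTER_CUBIC)
cv2.imwrite("pics/c10.png",np.hstack([cr("top",180,175,80),cr("side",215,240,80)]))
E
```

```text
[ 0.5612572  -0.03761477  0.22233277] [ 0.19770076  0.24088098 -0.14559122 -0.12456018 -1.24435612 -2.06486148]
side [([419.7, 248.0], [415, 243, 10, 12, 58]), ([110.4, 278.8], [102, 272, 18, 16, 215]), ([254.9, 290.7], [249, 274, 13, 30, 124]), ([234.2, 295.9], [229, 279, 13, 30, 136]), ([272.0, 292.4], [269, 283, 7, 17, 66]), ([182.9, 457.8], [180, 453, 6, 10, 39])]
top [([38.9, 237.6], [35, 236, 8, 4, 24]), ([430.2, 249.3], [426, 245, 10, 10, 75]), ([460.7, 256.8], [455, 252, 12, 11, 86]), ([52.8, 296.7], [25, 291, 55, 11, 149]), ([375.8, 360.1], [363, 355, 25, 12, 162])]
[ 0.52157841 -0.17525342  0.11391628] [-0.20334014  0.23767933  0.94982173] 18.22755470503075
total [-0.0404 -0.1406 -0.1081] [-0.3511 -0.2839  0.063 ] rows 6 each [-0.0067 -0.0234 -0.018 ] [-0.0585 -0.0473  0.0105]
```

View pics/c10.png

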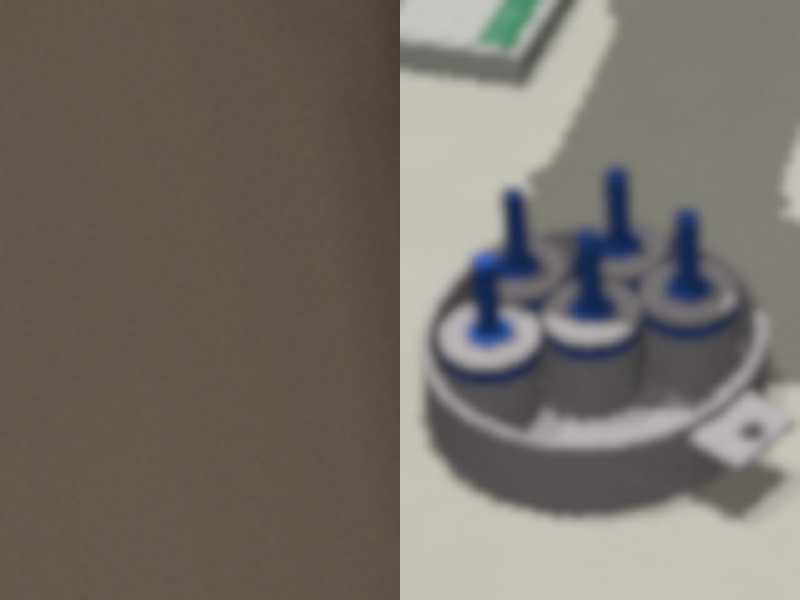

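First capsule stands upright in the tub (stem at side crop (687,250)). On to the middle one.

Request:
{"api": "apply_moves", "payload": {
  "increments": [-0.007,-0.024,-0.01,-0.058,-0.047,0.01,-0.007,-0.024,-0.012,-0.058,-0.047,0.01,-0.007,-0.024,-0.014,-0.058,-0.047,0.01,-0.007,-0.024,-0.014,-0.058,-0.047,0.01,-0.007,-0.024,-0.014,-0.058,-0.047,0.01,-0.006,-0.02,-0.01,-0.058,-0.047,0.01,0,0,0,0,0,0,0,0,0,0,0,0],
  "hand": 0.6
}}

```text
t: 15.43
eef_pos: [0.5197, -0.1709, 0.1469]
ee_rot: [2.869, 0.178, 1.281]
force: [1.2, 0.2, 1.5]
width: 0.0348
```

```bash
python3 - <<'E'
from h import *
s=arm.get_state();print(s["eef_pos"],s["q"])
for d in(.05,.035,0):
  P,Rt,b=grasp(F1,A1,d=d);go(P,Rt)
E
```

```text
[ 0.51974926 -0.17088407  0.14685946] [ 0.18948924  0.09157728 -0.81163294  0.53890661 -0.56659891 -2.46892871]
total [ 0.0018 -0.0044 -0.0329] [ 0.0053  0.0036 -0.0118] rows 1 each [ 0.0018 -0.0044 -0.0329] [ 0.0053  0.0036 -0.0118]
total [ 0.0086 -0.0088 -0.0456] [ 0.0053  0.0036 -0.0118] rows 2 each [ 0.0043 -0.0044 -0.0228] [ 0.0027  0.0018 -0.0059]
total [ 0.0245 -0.0191 -0.075 ] [ 0.0053  0.0036 -0.0118] rows 3 each [ 0.0082 -0.0064 -0.025 ] [ 0.0018  0.0012 -0.0039]
```

Request:
{"api": "apply_moves", "payload": {
  "increments": [0.002,-0.004,-0.013,0.003,0.002,-0.006,0.002,-0.004,-0.013,0.002,0.002,-0.005,0.003,-0.003,-0.01,0,0,0,0,0,0,0,0,0]
}}

```text
t: 15.77
eef_pos: [0.5337, -0.1794, 0.1149]
ee_rot: [2.869, 0.169, 1.267]
force: [-0.7, -0.4, 0.9]
width: 0.0354
```

```bash
python3 - <<'E'
from h import *
s=arm.get_state();print(s["eef_pos"],s["q"])
for d in(.03,0):
  P,Rt,b=grasp(F1,A1,d=d);go(P,Rt)
E
```

```text
[ 0.53370532 -0.17937923  0.11486819] [ 0.14099532  0.15893548 -0.83931955  0.61775903 -0.46983133 -2.53321804]
total [-0.0031 -0.0018 -0.0178] [-0.0031  0.0056  0.0029] rows 1 each [-0.0031 -0.0018 -0.0178] [-0.0031  0.0056  0.0029]
total [ 0.0105 -0.0106 -0.043 ] [-0.0031  0.0056  0.0029] rows 2 each [ 0.0053 -0.0053 -0.0215] [-0.0015  0.0028  0.0014]
```

Request:
{"api": "apply_moves", "payload": {
  "increments": [-0.001,-0.002,-0.009,-0.002,0.003,0.002,0.002,-0.003,-0.009,0,0.001,0,0.004,-0.003,-0.009,0,0,0,0.004,-0.003,-0.008,0,0,0,0,0,-0.004,0,0,0,0,0,0,0,0,0]
}}

```text
t: 16.27
eef_pos: [0.5575, -0.1894, 0.0842]
ee_rot: [2.859, 0.17, 1.262]
force: [-0.7, 0.5, 0.0]
width: 0.0351
```

```bash
python3 - <<'E'
from h import *
s=arm.get_state();print(s["eef_pos"],s["force"],s["q"])
P,Rt,b=grasp(F1,A1);go(P,Rt)
I=optics.grab_frame("side");cv2.imwrite("pics/side11.png",I[:,:,::-1])
E
```

```text
[ 0.55749578 -0.18943491  0.08419788] [-0.67342615  0.5111666   0.02761549] [ 0.06845152  0.23350463 -0.87090712  0.79663325 -0.36237234 -2.66026595]
total [-0.0133 -0.0006 -0.0123] [0.0003 0.0148 0.0061] rows 1 each [-0.0133 -0.0006 -0.0123] [0.0003 0.0148 0.0061]
```

Request:
{"api": "apply_moves", "payload": {
  "increments": [-0.009,0,-0.003,0,0.008,0.003,-0.006,0,-0.006,0,0.006,0.003,-0.003,0,-0.005,0,0,0,0,0,0,0,0,0]
}}

```text
t: 16.65
eef_pos: [0.5428, -0.1889, 0.0746]
ee_rot: [2.867, 0.173, 1.269]
force: [-0.7, -0.8, -0.6]
width: 0.0349
```

```bash
python3 - <<'E'
from h import *
s=arm.get_state();print(s["eef_pos"],s["force"],s["q"])
P,Rt,b=grasp(F1,A1);go(P,Rt)
E
```

```text
[ 0.54279543 -0.18885462  0.0745642 ] [-0.71531518 -0.77750748 -0.62861253] [ 0.04839239  0.22811793 -0.91896253  0.87130474 -0.33149481 -2.71413154]
total [ 0.0014 -0.0012 -0.0027] [ 0.0016  0.0065 -0.0001] rows 1 each [ 0.0014 -0.0012 -0.0027] [ 0.0016  0.0065 -0.0001]
```

Close enough; a small correction, then I'll close.

Request:
{"api": "apply_moves", "payload": {
  "increments": [0.001,-0.001,-0.003,0,0.004,0,0,0,0,0,0,0,0,0,0,0,0,0,0,0,0,0,0,0,0,0,0,0,0,0],
  "hand": 1
}}

```text
t: 17.07
eef_pos: [0.5456, -0.1901, 0.0742]
ee_rot: [2.868, 0.174, 1.269]
force: [0.6, 1.0, -1.4]
width: 0.0081
```

```bash
python3 - <<'E'
from h import *
s=arm.get_state();print(s["eef_pos"],s["force"],s["width"],s["q"])
P,Rt,b=grasp(F1,A1);go(P,Rt)
E
```

```text
[ 0.54557489 -0.19007998  0.07418802] [ 0.58277697  0.98243745 -1.37637377] 0.008061382961104152 [ 0.04740614  0.23332718 -0.91201132  0.86696667 -0.33349449 -2.70849499]
total [-0.0013  0.0001 -0.0023] [0.0024 0.0056 0.0001] rows 1 each [-0.0013  0.0001 -0.0023] [0.0024 0.0056 0.0001]
```

Request:
{"api": "apply_moves", "payload": {
  "increments": [-0.0046,0.002,0.0087,0,0,0,-0.0046,0.002,0.0087,0,0,0,-0.0046,0.002,0.0087,0,0,0,-0.0046,0.002,0.0087,0,0,0,-0.003,0.001,0.015,0,0,0,0,0,0.03,0,0,0,0,0,0.03,0,0,0,0,0,0.015,0,0,0,0,0,0,0,0,0]
}}

```text
t: 17.82
eef_pos: [0.5195, -0.179, 0.2013]
ee_rot: [2.878, 0.172, 1.272]
force: [0.8, -0.6, -0.4]
width: 0.0082
```

```bash
cat >> h.py <<'E'
def placed(F,a,spin,rel=16):
    """tool rotation and tool axis once capsule is upright and turned by spin deg about z"""
    _,Rg,b=grasp(F,a,rel);a=np.array(a)/np.linalg.norm(a);v=np.cross(a,[0,0,1]);v*=np.arccos(a[2])/np.linalg.norm(v)
    Rt=R.from_euler("z",spin,degrees=True)*R.from_rotvec(v)*Rg;m=Rt.as_matrix();return Rt,-m[:,2],np.degrees(np.arctan2(m[1,0],m[0,0]))
E
python3 - <<'E'
from h import *
s=arm.get_state();print(s["eef_pos"],s["force"],s["width"],s["q"])
C0=np.array([.588,.2005])
for spin in(0,-10,50,):
    Rt,b,j=placed(F1,A1,spin);print(spin,b.round(3),j)
    go(np.r_[.5835,.2345,.062+.115]-.008*b,Rt)
E
```

```text
[ 0.51952505 -0.17900378  0.20133463] [ 0.82675497 -0.56411548 -0.35346238] 0.008226851470661715 [ 0.19071478  0.03666167 -0.68827447  0.41456151 -0.73087773 -2.33243872]
0 [ 0.267 -0.069  0.961] 75.59079446086908
total [ 0.0618  0.4141 -0.032 ] [ 0.3091  0.4756 -0.0006] rows 12 each [ 0.0052  0.0345 -0.0027] [ 0.0258  0.0396 -0.    ]
-10 [ 0.251 -0.114  0.961] 65.5907944608691
total [ 0.062   0.4144 -0.032 ] [ 0.3498  0.4474 -0.1704] rows 13 each [ 0.0048  0.0319 -0.0025] [ 0.0269  0.0344 -0.0131]
50 [0.224 0.16  0.961] 125.5907944608691
total [ 0.0622  0.4122 -0.032 ] [0.0816 0.5794 0.848 ] rows 12 each [ 0.0052  0.0344 -0.0027] [0.0068 0.0483 0.0707]
```

```bash
python3 - <<'E'
from h import *
print("base corner",onplane("top",[125,240],0),onplane("top",[122,183],0.05),[onplane("top",[106,245],z).round(3) for z in(.05,.1,.15)])
print("lever side",[onplane("side",[240,410],z).round(3) for z in(.05,.1,.15)],"corner",[onplane("side",[222,390],z).round(3) for z in(.1,.15)],"back corner",[onplane("side",[155,345],z).round(3) for z in(.1,.15,.2)])
E
```

```text
base corner [0.5558607  0.38470415] [0.65460334 0.38484447] [array([0.534, 0.401]), array([0.525, 0.381]), array([0.515, 0.362])]
lever side [array([0.513, 0.423]), array([0.493, 0.46 ]), array([0.473, 0.496])] corner [array([0.527, 0.439]), array([0.504, 0.477])] back corner [array([0.649, 0.397]), array([0.615, 0.439]), array([0.58 , 0.481])]
```

Request:
{"api": "apply_moves", "payload": {
  "increments": [0.005,0.0345,0,0.0285,0.038,-0.0114,0.005,0.0345,0,0.0285,0.038,-0.0114,0.005,0.0345,0,0.0285,0.038,-0.0114,0.005,0.0345,0,0.0285,0.038,-0.0114,0.005,0.0345,0,0.0285,0.038,-0.0114,0.005,0.0345,0,0.0285,0.038,-0.0114,0.005,0.0345,0,0.0285,0.038,-0.0114,0.005,0.0345,0,0.0285,0.038,-0.0114,0.005,0.0345,0,0.0285,0.038,-0.0114,0.005,0.0345,-0.005,0.0285,0.038,-0.0114,0.005,0.03,-0.01,0.0285,0.038,-0.0114,0.003,0.015,-0.01,0.0285,0.038,-0.0114,0,0,0,0,0,0,0,0,0,0,0,0]
}}

```text
t: 18.98
eef_pos: [0.5709, 0.2309, 0.1631]
ee_rot: [-2.821, 0.004, 1.168]
force: [-0.2, 0.6, -0.2]
width: 0.008
```

```bash
python3 - <<'E'
from h import *
s=arm.get_state();print(s["eef_pos"],s["force"],s["width"],s["q"])
Rt,b,j=placed(F1,A1,-8);go(np.r_[.582,.237,.062+.055]-.008*b,Rt)
I={c:optics.grab_frame(c)[:,:,::-1] for c in CM}
for c in CM: cv2.imwrite(f"pics/{c}12.png",I[c])
cr=lambda c,x,y,w:cv2.resize(I[c][y:y+int(w*1.5),x:x+w],(400,600),interpolation=cv2.INTER_CUBIC)
cv2.imwrite("pics/c12.png",np.hstack([cr("top",170,160,80),cr("side",210,210,90)]))
E
```

```text
[0.57094232 0.2308594  0.16306834] [-0.18643551  0.61791696 -0.22989996] 0.008019538302393657 [ 0.53570853  0.46527927  0.06739673 -0.25963556 -1.37620794 -2.43322545]
total [ 0.009   0.007  -0.0538] [-0.0123 -0.0395  0.0116] rows 2 each [ 0.0045  0.0035 -0.0269] [-0.0062 -0.0197  0.0058]
```

View pics/c12.png

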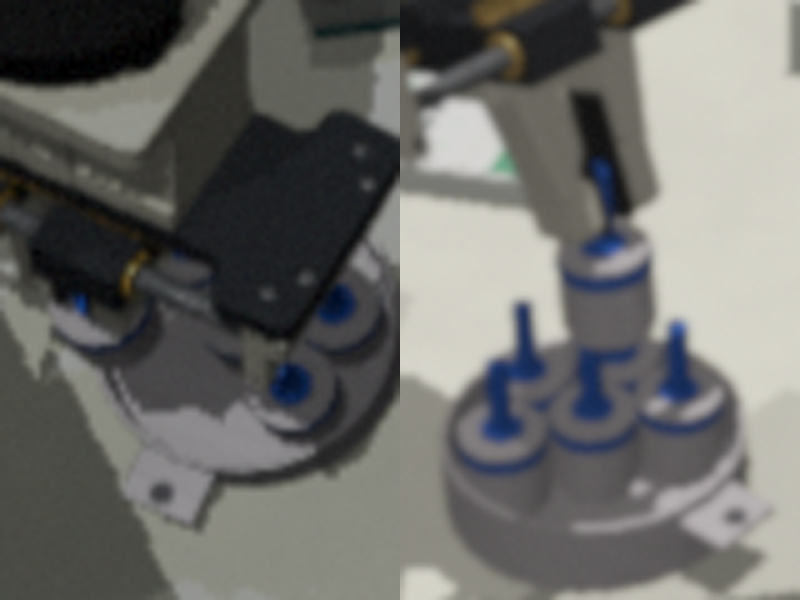

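The held capsule hangs practically upright above its place (side crop (607,300)), and the three stems at the front are undisturbed. I'll compare it with the prediction.

```bash
python3 - <<'E'
from h import *
Rc=R.from_euler("xyz",[-2.821,.004,1.168]);Rt,b0,j=placed(F1,A1,-8)
cap=(Rc*Rt.inv()).apply([0,0,1]);b=-Rc.as_matrix()[:,2]
G=np.array([.5709,.2309,.1631])+.008*b;print("cap axis",cap.round(3),"G",G.round(4),"foot",(G-.062*cap).round(4))
th=np.linspace(0,2*np.pi,100);e1=np.cross(cap,[0,1,0]);e1/=np.linalg.norm(e1);e2=np.cross(cap,e1)
ci=lambda c,s:proj(c,G-(.062-s)*cap+.017*(np.cos(th)[:,None]*e1+np.sin(th)[:,None]*e2))
for s in(.0,.033): p=ci("side",s);print("side",s,p.min(0).round(1),p.max(0).round(1))
print("obs side top x",210+162/4.444,210+252/4.444,"ring bottom y",210+288/4.444,"foot bottom",210+355/4.444)
p=ci("top",.033);print("top ring",p.min(0).round(1),p.max(0).round(1),"obs left/right/bottom",170+50/5,170+150/5,160+350/5)
C=proj("side",[.5600,.1785,.073]);print("stem0 tip pred",C,"obs",210+278/4.444,210+325/4.444)
def stem(c,x,y):return proj(c,[x,y,.073])
print("top stem0 tip obs",170+290/5,160+380/5,"pred",stem("top",.56,.1785), "D",170+337/5,160+300/5,stem("top",.5945,.165))
E
```

```text
cap axis [ 0.04  -0.013  0.999] G [0.5732 0.2299 0.1707] foot [0.5708 0.2307 0.1087]
side 0.0 [244.5 275.4] [266.1 288.2]
side 0.033 [242.7 258.4] [264.8 270.8]
obs side top x 246.45364536453644 266.7056705670567 ring bottom y 274.8064806480648 foot bottom 289.8829882988299
top ring [179.3 206.5] [199.6 225.8] obs left/right/bottom 180.0 200.0 230.0
stem0 tip pred [[274.37527195 281.95191277]] obs 272.5562556255626 283.1323132313231
top stem0 tip obs 228.0 236.0 pred [[225.85272528 233.74229663]] D 237.4 220.0 [[234.70391691 215.60337314]]
```

Request:
{"api": "apply_moves", "payload": {
  "increments": [0.006,0.003,0,-0.004,-0.012,0.006,0.006,0.003,-0.008,-0.003,-0.008,0.005,0.003,0,-0.012,0,0,0,0,0,-0.012,0,0,0,0,0,-0.01,0,0,0,0,0,0,0,0,0]
}}

```text
t: 19.58
eef_pos: [0.5864, 0.2341, 0.1207]
ee_rot: [-2.85, -0.0, 1.179]
force: [0.4, 0.4, -1.2]
width: 0.0078
```

```bash
cat >> h.py <<'E'
def near(c,I,uv,r=14,minpx=6):
    i=I.astype(int);m=((i[:,:,2]-i[:,:,0]>25)&(i[:,:,2]-i[:,:,1]>15));y0,x0=int(uv[1])-r,int(uv[0])-r
    ys,xs=np.nonzero(m[y0:y0+2*r,x0:x0+2*r]);return (len(xs),xs.min()+x0,xs.max()+x0,ys.min()+y0,ys.max()+y0) if len(xs) else None
E
python3 - <<'E'
from h import *
s=arm.get_state();print(s["eef_pos"],s["force"],s["width"])
Rt,b0,j=placed(F1,A1,-8);go(np.r_[.582,.237,.062+.045]-.008*b0,Rt)
I=optics.grab_frame("side");cv2.imwrite("pics/side13.png",I[:,:,::-1])
print([( [round(float(x),1) for x in d['box']],round(d['conf'],2)) for d in finder.find_in("side","capsule0")])
G=s["eef_pos"]+.008*b0;th=np.linspace(0,2*np.pi,100)
for z in(0,.036):p=proj("side",np.c_[G[0]+.017*np.cos(th),G[1]+.017*np.sin(th),0*th+G[2]-.062+z]);print(G.round(4),p.min(0).round(1),p.max(0).round(1))
# silhouette rows: blue ring extents
i=I.astype(int);m=((i[:,:,2]-i[:,:,0]>25)&(i[:,:,2]-i[:,:,1]>10))
c=p.mean(0)
for r in range(int(c[1])-4,int(c[1])+18):
    xs=np.nonzero(m[r,int(c[0])-16:int(c[0])+20])[0]+int(c[0])-16
    if len(xs):print(r,xs.min(),xs.max(),len(xs))
E
```

```text
[0.58635035 0.2340815  0.12065755] [ 0.41994587  0.37558262 -1.16811702] 0.007784532609627665
total [-0.0064  0.0038 -0.0213] [-0.0046 -0.011   0.0005] rows 1 each [-0.0064  0.0038 -0.0213] [-0.0046 -0.011   0.0005]
[([234.0, 269.1, 259.8, 306.5], 0.95), ([262.7, 281.7, 280.8, 318.6], 0.73), ([244.6, 295.4, 264.9, 323.4], 0.69), ([222.5, 292.1, 245.2, 326.1], 0.66), ([257.3, 276.3, 267.6, 296.7], 0.47), ([339.2, 177.5, 355.9, 196.5], 0.45), ([297.1, 176.4, 361.6, 236.2], 0.27)]
[0.5884 0.2332 0.1283] [235.3 294.5] [256.3 307.9]
[0.5884 0.2332 0.1283] [233.9 277.1] [255.4 290.3]
279 248 259 4
280 257 259 3
281 257 259 3
282 257 259 3
283 248 259 5
284 247 259 7
285 245 260 10
286 243 261 12
287 243 262 13
288 243 262 12
289 257 262 6
290 256 262 7
291 231 260 13
292 230 256 13
293 230 255 17
294 230 254 23
295 229 251 19
296 229 261 12
297 229 234 6
298 229 234 6
299 230 234 5
300 230 234 5
```

Request:
{"api": "apply_moves", "payload": {
  "increments": [-0.002,0.003,-0.005,-0.003,-0.006,0,-0.001,0.002,-0.008,0,0,0,0,0,-0.008,0,0,0,0,0,0,0,0,0]
}}

```text
t: 20.02
eef_pos: [0.5845, 0.24, 0.101]
ee_rot: [-2.861, -0.003, 1.179]
force: [-1.2, 1.1, -1.0]
width: 0.0079
```

```bash
python3 - <<'E'
from h import *
s=arm.get_state();print(s["eef_pos"],s["force"],s["width"])
Rt,b0,j=placed(F1,A1,-8);go(np.r_[.5845,.238,.062+.030]-.008*b0,Rt)
for c in("side","top"):
  I=optics.grab_frame(c);cv2.imwrite(f"pics/{c}14.png",I[:,:,::-1])
  print([( [round(float(x),1) for x in d['box']],round(d['conf'],2)) for d in finder.find_in(c,"capsule0")])
G=s["eef_pos"]+.008*b0;th=np.linspace(0,2*np.pi,100)
for c in("side","top"):
 for z in(0,.036):p=proj(c,np.c_[G[0]+.017*np.cos(th),G[1]+.017*np.sin(th),0*th+G[2]-.062+z]);print(c,G.round(4),p.min(0).round(1),p.max(0).round(1))
E
```

```text
[0.58448952 0.24002751 0.10103697] [-1.18702057  1.12806432 -1.04084227] 0.007878502434095411
total [-0.002  -0.0012 -0.0167] [-0.0028 -0.0002  0.0003] rows 1 each [-0.002  -0.0012 -0.0167] [-0.0028 -0.0002  0.0003]
[([222.0, 292.7, 243.1, 328.8], 0.87), ([261.7, 282.4, 281.1, 318.1], 0.79), ([237.1, 281.9, 257.6, 320.3], 0.73), ([339.4, 177.3, 357.0, 191.3], 0.67), ([248.7, 290.2, 265.3, 324.7], 0.61), ([257.5, 275.9, 270.0, 297.1], 0.58), ([411.2, 223.6, 439.4, 255.8], 0.15)]
[([220.1, 231.0, 235.4, 248.8], 0.6), ([184.9, 220.4, 202.5, 232.3], 0.58), ([233.0, 214.9, 248.8, 232.6], 0.56), ([455.5, 244.9, 476.8, 262.9], 0.54)]
side [0.5865 0.2392 0.1087] [235.6 306.1] [256.5 319.8]
side [0.5865 0.2392 0.1087] [234.2 289.1] [255.5 302.5]
top [0.5865 0.2392 0.1087] [187.4 212.9] [205.7 230.6]
top [0.5865 0.2392 0.1087] [182.9 207.6] [201.9 225.9]
```

Request:
{"api": "apply_moves", "payload": {
  "increments": [-0.001,-0.001,-0.008,0,0,0,0,0,-0.009,0,0,0,0,0,-0.009,0,0,0,0,0,-0.006,0,0,0,0,0,0,0,0,0]
}}

```text
t: 20.63
eef_pos: [0.5853, 0.2388, 0.0689]
ee_rot: [-2.865, -0.006, 1.179]
force: [-0.8, 0.5, -0.7]
width: 0.0081
```

Request:
{"api": "apply_moves", "payload": {
  "increments": [0,0,-0.005,0,0,0,0,0,0,0,0,0]
}}

```text
t: 20.8
eef_pos: [0.5848, 0.2385, 0.0623]
ee_rot: [-2.863, -0.004, 1.179]
force: [0.5, -1.5, -1.4]
width: 0.0083
```

Request:
{"api": "apply_moves", "payload": {
  "increments": [0,0,-0.004,0,0,0,0,0,0,0,0,0]
}}

```text
t: 20.97
eef_pos: [0.5864, 0.2392, 0.061]
ee_rot: [-2.866, -0.007, 1.18]
force: [-0.9, -1.1, -0.4]
width: 0.0081
```

Request:
{"api": "apply_moves", "payload": {
  "increments": [0,0,-0.004,0,0,0,0,0,-0.003,0,0,0]
}}

```text
t: 21.13
eef_pos: [0.5883, 0.2396, 0.0598]
ee_rot: [-2.87, -0.01, 1.184]
force: [-6.4, -3.6, 23.4]
width: 0.0082
```

Request:
{"api": "apply_moves", "payload": {
  "increments": [-0.002,-0.001,0.001,0,0,0,-0.001,0,0.0005,0,0,0]
}}

```text
t: 21.3
eef_pos: [0.5859, 0.2389, 0.0629]
ee_rot: [-2.871, -0.012, 1.184]
force: [-0.3, -0.6, -0.6]
width: 0.0083
```

Request:
{"api": "apply_moves", "payload": {
  "increments": [0,0,0,0,0,0,0,0,0,0,0,0,0,0,0,0,0,0],
  "hand": 0.79
}}

```text
t: 21.55
eef_pos: [0.5859, 0.2391, 0.0626]
ee_rot: [-2.872, -0.012, 1.184]
force: [-0.5, -0.5, -0.3]
width: 0.0179
```

Request:
{"api": "apply_moves", "payload": {
  "increments": [0,0,0.008,0,0,0,0,0,0.012,0,0,0,0,0,0.02,0,0,0,0,0,0.03,0,0,0,0,-0.01,0.035,0,0,0,0,-0.03,0.03,0,0,0,0,-0.035,0.01,0,0,0,0,-0.035,0,0,-0.02,0,0,-0.035,0,0,-0.04,0,0,-0.035,0,0,-0.05,0,0,-0.035,0,0,-0.04,0.02,0,-0.03,0,0,0,0,0,0,0,0,0,0]
}}

```text
t: 22.63
eef_pos: [0.5846, -0.0151, 0.2252]
ee_rot: [-3.028, -0.068, 1.217]
force: [-0.6, 0.3, -0.8]
width: 0.0183
```

```bash
python3 - <<'E'
from h import *
s=arm.get_state();print(s["eef_pos"],s["force"],s["width"],s["q"])
I={c:optics.grab_frame(c) for c in CM}
for c in CM: cv2.imwrite(f"pics/{c}15.png",I[c][:,:,::-1]);print(c,*blue(I[c]),sep="\n")
print([( [round(float(x),1) for x in d['box']],round(d['conf'],2)) for d in finder.find_in("side","capsule0")])
for p in((.56,.1785),(.583,.237)): print([proj("side",[*p,z]).round(1) for z in(.041,.073)])
for d in(.05,): P,Rt,b=grasp(F2,A2,d=d);print(b,P);go(P,Rt)
E
```

```text
[ 0.58462211 -0.01507439  0.22517018] [-0.64232819  0.32400237 -0.82623539] 0.018257511572160993 [ 0.22764151  0.27476877 -0.09258161 -0.12515837 -1.26381576 -2.10727299]
side
([419.7, 248.0], [415, 243, 10, 12, 58])
([110.4, 278.9], [102, 272, 18, 16, 221])
([251.4, 298.9], [243, 274, 19, 45, 223])
([234.3, 295.1], [229, 278, 13, 31, 134])
([272.0, 292.4], [269, 283, 7, 17, 67])
([183.0, 457.7], [181, 453, 5, 10, 38])
top
([38.7, 237.6], [35, 236, 8, 4, 25])
([460.7, 256.8], [455, 252, 12, 11, 86])
([52.8, 296.6], [25, 291, 55, 11, 148])
([375.8, 360.0], [363, 355, 25, 12, 160])
[([245.7, 286.8, 266.4, 320.1], 0.9), ([262.8, 283.6, 284.3, 318.9], 0.88), ([238.2, 300.6, 258.0, 326.7], 0.87), ([339.5, 178.0, 355.2, 193.8], 0.74), ([226.6, 290.4, 240.2, 322.9], 0.69), ([256.4, 275.3, 268.9, 298.9], 0.67), ([232.5, 277.1, 245.9, 304.3], 0.67)]
[array([[274.8, 296.7]]), array([[274.4, 282. ]])]
[array([[248.7, 315.1]]), array([[247.8, 300. ]])]
[-0.19467774  0.36236544  0.91147785] [ 0.51132248 -0.22374285  0.10936446]
total [-0.0741 -0.2128 -0.1151] [-0.4787 -0.2827  0.0167] rows 8 each [-0.0093 -0.0266 -0.0144] [-0.0598 -0.0353  0.0021]
```

Request:
{"api": "apply_moves", "payload": {
  "increments": [-0.0035,-0.01,0,0,0,0.12,-0.0035,-0.01,0,0,0,0.12,-0.0035,-0.01,0,0,0,0.12,-0.0035,-0.01,0,0,0,0.12,-0.0035,-0.01,0,0,0,0.12,-0.0035,-0.01,0,0,0,0.12,-0.0035,-0.01,0,0,0,0.12,-0.0035,-0.01,0,0,0,0.12,-0.0035,-0.01,0,0,0,0.12,-0.0035,-0.01,0,0,0,0.12,-0.0035,-0.01,0,0,0,0.12,-0.0035,-0.01,0,0,0,0.12,-0.0035,-0.01,0,0,0,0.12,-0.0035,-0.01,0,0,0,0.12,-0.0035,-0.01,0,0,0,0.12,-0.0035,-0.01,0,0,0,0.12,-0.0035,-0.01,0,0,0,0.12,-0.0035,-0.01,0,0,0,0.12,-0.0035,-0.01,0,0,0,0.12,-0.0035,-0.01,0,0,0,0.12],
  "hand": 0.6
}}

```text
t: 24.45
eef_pos: [0.5233, -0.1904, 0.2241]
ee_rot: [-3.022, -0.079, -2.569]
force: [-0.0, 1.1, -0.5]
width: 0.0353
```

```bash
cat >> h.py <<'E'
FL=R.from_euler("z",180,degrees=True)   # half turn about the tool's own z
E
python3 - <<'E'
from h import *
s=arm.get_state();print(s["eef_pos"],s["ee_rot"],s["q"])
P,Rt,b=grasp(F2,A2,rel=20,d=.06);print(P,b);go(P,Rt*FL)
# look at the untouched-by-arm check of right capsule
I=optics.grab_frame("top");cv2.imwrite("pics/top16.png",I[:,:,::-1]);print([x for x in blue(I) if 190<x[0][0]<480 and x[0][1]<300])
E
```

```text
[ 0.5232681  -0.19038172  0.2240861 ] [-3.02237758 -0.07919587 -2.56926346] [ 0.0991958   0.15213726 -0.37423524  0.16256814 -1.06595055  0.397567  ]
[ 0.50642231 -0.21934601  0.11713743] [-0.1305382   0.34240432  0.93044025]
total [-0.0168 -0.029  -0.1069] [-0.2428  0.0283  0.6359] rows 7 each [-0.0024 -0.0041 -0.0153] [-0.0347  0.004   0.0908]
[([195.3, 223.6], [192, 219, 8, 10, 55])]
```

Request:
{"api": "apply_moves", "payload": {
  "increments": [-0.002,-0.004,-0.01,-0.035,0.004,0.091,-0.002,-0.004,-0.012,-0.035,0.004,0.091,-0.002,-0.004,-0.012,-0.035,0.004,0.091,-0.002,-0.004,-0.012,-0.035,0.004,0.091,-0.002,-0.004,-0.012,-0.035,0.004,0.091,-0.002,-0.004,-0.012,-0.035,0.004,0.091,-0.002,-0.004,-0.01,-0.03,0.004,0.08,0,0,0,0,0,0,0,0,0,0,0,0]
}}

```text
t: 25.25
eef_pos: [0.5149, -0.2096, 0.1435]
ee_rot: [-2.888, -0.281, -1.929]
force: [0.7, 0.1, -0.2]
width: 0.0353
```

```bash
python3 - <<'E'
from h import *
s=arm.get_state();print(s["eef_pos"],s["q"])
for d in(.06,.03,0):P,Rt,b=grasp(F2,A2,rel=20,d=d);go(P,Rt*FL)
E
```

```text
[ 0.51491415 -0.20961289  0.14345209] [ 0.1479162   0.13614854 -0.8154179   0.65177419 -0.62754041  0.56516151]
total [-0.0085 -0.0097 -0.0263] [ 0.0002  0.0021 -0.0257] rows 1 each [-0.0085 -0.0097 -0.0263] [ 0.0002  0.0021 -0.0257]
total [ 0.0047 -0.0224 -0.0501] [ 0.0002  0.0021 -0.0257] rows 2 each [ 0.0023 -0.0112 -0.025 ] [ 0.0001  0.001  -0.0129]
total [ 0.0178 -0.0352 -0.0739] [ 0.0002  0.0021 -0.0257] rows 3 each [ 0.0059 -0.0117 -0.0246] [ 0.0001  0.0007 -0.0086]
```

Request:
{"api": "apply_moves", "payload": {
  "increments": [-0.005,-0.006,-0.01,0,0.001,-0.013,-0.005,-0.005,-0.01,0,0.001,-0.012,0,0,0,0,0,0]
}}

```text
t: 25.5
eef_pos: [0.5093, -0.2192, 0.1263]
ee_rot: [-2.884, -0.277, -1.965]
force: [-0.3, 0.2, -0.3]
width: 0.0348
```

```bash
python3 - <<'E'
from h import *
s=arm.get_state();print(s["eef_pos"],s["q"])
for d in(.045,.03,0):P,Rt,b=grasp(F2,A2,rel=20,d=d);go(P,Rt*FL)
E
```

```text
[ 0.50925143 -0.2191568   0.12630972] [ 0.11580137  0.15583102 -0.85091588  0.70410595 -0.58064382  0.49760764]
total [ 0.0038 -0.0065 -0.0211] [-0.0019  0.0072  0.0094] rows 1 each [ 0.0038 -0.0065 -0.0211] [-0.0019  0.0072  0.0094]
total [ 0.0103 -0.0129 -0.0329] [-0.0019  0.0072  0.0094] rows 2 each [ 0.0052 -0.0065 -0.0165] [-0.0009  0.0036  0.0047]
total [ 0.0235 -0.0256 -0.0567] [-0.0019  0.0072  0.0094] rows 2 each [ 0.0117 -0.0128 -0.0284] [-0.0009  0.0036  0.0047]
```

Request:
{"api": "apply_moves", "payload": {
  "increments": [0.002,-0.004,-0.011,-0.001,0.003,0.004,0.003,-0.004,-0.011,-0.001,0.003,0.004,0.003,-0.004,-0.01,0,0,0,0,0,0,0,0,0]
}}

```text
t: 25.83
eef_pos: [0.5254, -0.2308, 0.0995]
ee_rot: [-2.878, -0.276, -1.967]
force: [-0.6, -0.8, -0.3]
width: 0.0346
```

```bash
python3 - <<'E'
from h import *
s=arm.get_state();print(s["eef_pos"],s["q"],s["force"])
for d in(.02,0):P,Rt,b=grasp(F2,A2,rel=20,d=d);go(P,Rt*FL)
E
```

```text
[ 0.52537302 -0.23077537  0.0995322 ] [ 0.0531454   0.21572212 -0.87525429  0.82809813 -0.49587708  0.41734278] [-0.56682746 -0.819359   -0.34052601]
total [-0.0014 -0.0055 -0.0141] [-0.0002  0.0128  0.0099] rows 1 each [-0.0014 -0.0055 -0.0141] [-0.0002  0.0128  0.0099]
total [ 0.0074 -0.014  -0.0299] [-0.0002  0.0128  0.0099] rows 1 each [ 0.0074 -0.014  -0.0299] [-0.0002  0.0128  0.0099]
```

Request:
{"api": "apply_moves", "payload": {
  "increments": [-0.001,-0.005,-0.009,0,0.008,0.006,0,-0.005,-0.01,0,0.006,0.005,0.001,-0.004,-0.009,0,0,0,0,0,0,0,0,0]
}}

```text
t: 26.17
eef_pos: [0.5324, -0.2459, 0.0772]
ee_rot: [-2.881, -0.28, -1.962]
force: [0.0, 0.3, 0.3]
width: 0.0348
```

```bash
python3 - <<'E'
from h import *
s=arm.get_state();print(s["eef_pos"],s["q"],s["force"])
for d in(0,):P,Rt,b=grasp(F2,A2,rel=20,d=d);go(P,Rt*FL)
E
```

```text
[ 0.53239575 -0.24586229  0.07716895] [-0.01880999  0.26066169 -0.89896368  0.96035971 -0.43177649  0.34850367] [0.02346694 0.26407282 0.34698828]
total [ 0.0003  0.0011 -0.0076] [0.0027 0.0084 0.0049] rows 1 each [ 0.0003  0.0011 -0.0076] [0.0027 0.0084 0.0049]
```

Request:
{"api": "apply_moves", "payload": {
  "increments": [-0.001,0.001,-0.006,0.001,0.006,0.003,-0.001,0,-0.003,0,0,0,0,0,0,0,0,0]
}}

```text
t: 26.42
eef_pos: [0.5333, -0.2452, 0.0711]
ee_rot: [-2.882, -0.282, -1.961]
force: [0.2, -0.4, -0.5]
width: 0.0347
```

Request:
{"api": "apply_moves", "payload": {
  "increments": [0,0,0,0,0,0,0,0,0,0,0,0,0,0,0,0,0,0,0,0,0,0,0,0],
  "hand": 1
}}

```text
t: 26.75
eef_pos: [0.5343, -0.2448, 0.0729]
ee_rot: [-2.879, -0.281, -1.961]
force: [0.6, 0.2, 0.2]
width: 0.0141
```

```bash
python3 - <<'E'
from h import *
s=arm.get_state();print(s["eef_pos"],s["q"],s["force"],s["width"])
for d in(0,):P,Rt,b=grasp(F2,A2,rel=20,d=d);go(P,Rt*FL)
E
```

```text
[ 0.53433743 -0.24482871  0.07290077] [-0.02709592  0.2679855  -0.9063358   0.99527604 -0.42112358  0.31994079] [0.6195012  0.15040549 0.23203148] 0.01411913392331514
total [-0.0016  0.0001 -0.0033] [0.0041 0.0094 0.0041] rows 1 each [-0.0016  0.0001 -0.0033] [0.0041 0.0094 0.0041]
```

Request:
{"api": "apply_moves", "payload": {
  "increments": [0,0,0,0,0,0,0,0,0,0,0,0,0,0,0,0,0,0]
}}

```text
t: 27.0
eef_pos: [0.5344, -0.2447, 0.0733]
ee_rot: [-2.879, -0.281, -1.961]
force: [0.1, -1.1, -0.7]
width: 0.008
```

Gripped. Drawing it out.

Request:
{"api": "apply_moves", "payload": {
  "increments": [-0.0046,0.0025,0.0086,0,0,0,-0.0046,0.0025,0.0086,0,0,0,-0.0046,0.0025,0.0086,0,0,0,-0.0046,0.0025,0.0086,0,0,0,-0.003,0.001,0.015,0,0,0,0,0,0.03,0,0,0,0,0,0.03,0,0,0,0,0,0.015,0,0,0,0,0,0,0,0,0]
}}

```text
t: 27.75
eef_pos: [0.5072, -0.2327, 0.1992]
ee_rot: [-2.889, -0.281, -1.959]
force: [0.9, -0.0, -0.2]
width: 0.0081
```

```bash
python3 - <<'E'
from h import *
s=arm.get_state();print(s["eef_pos"],s["force"],s["width"],s["q"])
for spin in(-8,-5):
    Rt,b,j=placed(F2,A2,spin,20);print(spin,b.round(3),j)
    go(np.r_[.552,.2125,.062+.11]-.008*b,Rt*FL)
E
```

```text
[ 0.50719121 -0.2326821   0.19918716] [ 0.92595451 -0.04291116 -0.15376188] 0.008109050903841944 [ 0.12853651  0.07465035 -0.70994963  0.53743499 -0.77156155  0.70263654]
-8 [ 0.31  -0.144  0.94 ] 65.05730850258463
total [ 0.0423  0.4463 -0.0347] [ 0.4892  0.4383 -0.1297] rows 13 each [ 0.0033  0.0343 -0.0027] [ 0.0376  0.0337 -0.01  ]
-5 [ 0.317 -0.128  0.94 ] 68.05730850258462
total [ 0.0423  0.4462 -0.0347] [ 0.4773  0.4508 -0.0793] rows 13 each [ 0.0033  0.0343 -0.0027] [ 0.0367  0.0347 -0.0061]
```

Request:
{"api": "apply_moves", "payload": {
  "increments": [0.003,0.034,0,0.037,0.035,-0.006,0.003,0.034,0,0.037,0.035,-0.006,0.003,0.034,0,0.037,0.035,-0.006,0.003,0.034,0,0.037,0.035,-0.006,0.003,0.034,0,0.037,0.035,-0.006,0.003,0.034,0,0.037,0.035,-0.006,0.003,0.034,0,0.037,0.035,-0.006,0.003,0.034,0,0.037,0.035,-0.006,0.003,0.034,0,0.037,0.035,-0.006,0.003,0.034,-0.005,0.037,0.035,-0.006,0.003,0.034,-0.01,0.037,0.035,-0.006,0.003,0.03,-0.01,0.037,0.035,-0.006,0.002,0.018,-0.005,0.035,0.033,-0.006,0,0,0,0,0,0,0,0,0,0,0,0]
}}

```text
t: 29.0
eef_pos: [0.5379, 0.2072, 0.1555]
ee_rot: [2.75, -0.002, -1.964]
force: [0.5, -0.1, 0.6]
width: 0.008
```

```bash
python3 - <<'E'
from h import *
s=arm.get_state();print(s["eef_pos"],s["ee_rot"],s["force"],s["width"],s["q"])
Rt,b,j=placed(F2,A2,-5,20);go(np.r_[.552,.2125,.062+.075]-.008*b,Rt*FL)
Rc=R.from_euler("xyz",s["ee_rot"])*FL;cap=(Rc*Rt.inv()).apply([0,0,1]);print("cap",cap.round(3))
I={c:optics.grab_frame(c)[:,:,::-1] for c in CM}
for c in CM:
    cv2.imwrite(f"pics/{c}17.png",I[c])
    print([( [round(float(x),1) for x in d['box']],round(d['conf'],2)) for d in finder.find_in(c,"capsule0")])
th=np.linspace(0,2*np.pi,100);G=s["eef_pos"]+.008*-Rc.as_matrix()[:,2]
for c in("side","top"):
 for h in(0,.036):p=proj(c,np.c_[G[0]+.017*np.cos(th),G[1]+.017*np.sin(th),0*th+G[2]-.062+h]);print(c,G.round(4),p.min(0).round(1),p.max(0).round(1))
cr=lambda c,x,y,w:cv2.resize(I[c][y:y+int(w*1.5),x:x+w],(400,600),interpolation=cv2.INTER_CUBIC)
cv2.imwrite("pics/c17.png",np.hstack([cr("top",180,170,72),cr("side",215,215,80)]))
E
```

```text
[0.53792879 0.20718312 0.1555038 ] [ 2.75019926e+00 -1.62362950e-03 -1.96449627e+00] [ 0.4782273  -0.09022657  0.58325746] 0.008018621044685226 [ 0.49714281  0.45156823  0.02213544 -0.30452481 -1.40429773  0.77045207]
total [ 0.0115  0.0063 -0.026 ] [-0.0145 -0.0398  0.0108] rows 1 each [ 0.0115  0.0063 -0.026 ] [-0.0145 -0.0398  0.0108]
cap [ 0.04  -0.015  0.999]
[([238.1, 300.9, 257.8, 325.3], 0.9), ([267.7, 246.3, 292.0, 287.1], 0.88), ([223.4, 288.4, 239.8, 326.3], 0.83), ([377.7, 262.7, 395.2, 282.5], 0.71), ([262.0, 284.6, 281.3, 318.3], 0.69), ([254.6, 275.8, 270.2, 296.1], 0.69), ([246.9, 284.8, 265.2, 320.3], 0.64), ([232.3, 278.4, 247.4, 305.9], 0.49)]
[([229.8, 213.2, 241.6, 227.7], 0.68), ([193.1, 240.6, 216.6, 252.6], 0.66)]
side [0.5408 0.206  0.1629] [268.2 274.2] [289.4 287. ]
side [0.5408 0.206  0.1629] [267.6 256.1] [289.2 268.7]
top [0.5408 0.206  0.1629] [197.1 230.6] [216.6 249.6]
top [0.5408 0.206  0.1629] [192.7 225.6] [212.9 245.3]
```

```bash
python3 - <<'E'
from h import *
I=cv2.imread("pics/side17.png")[:,:,::-1].astype(int)
for r in range(228,290):
    print(r,"".join("B" if p[2]-p[0]>25 else ("." if p.sum()<330 else ("o" if p.sum()<480 else "#")) for p in I[r,258:300]))
print("stem pred (.583,.237)",proj("top",[.583,.237,.057]),"obs 195.3,223.6","foot2 side bottom",proj("side",[.583-.004,.237+.016,.005]))
for p in((.583,.237),):print(proj("side",[*p,.073]),proj("side",[*p,.041]))
J=cv2.imread("pics/side15.png")[:,:,::-1].astype(int)
for r in range(290,330):
    print(r,"".join("B" if p[2]-p[0]>25 else ("." if p.sum()<330 else ("o" if p.sum()<480 else "#")) for p in J[r,232:290]))
E
```

```text
228 .............oo..............oo###########
229 ............ooo..............oo###########
230 .............o...............oo###########
231 .............................oo###########
232 ..............................o###########
233 ..............................o###########
234 ..............................oo##########
235 ..............................oo##########
236 ..............................oo##########
237 ..............................oo##########
238 ...............................o##########
239 o..............................oo#########
240 o..............................oo#########
241 #o.............................oo#########
242 #o.............................oo#########
243 ##o.............oo..............o#########
244 ##o.............oo..............oo########
245 ###o.................BBBB.......oo########
246 ###oo................BBBBB......oo########
247 ####o................BBBBB.....ooo########
248 ####oo...............BBBBB.....oooo#######
249 #####o...............BBBBB....ooooo#######
250 #####oo...............BBBB....ooooo#######
251 ######o........
[... 3809 characters left out ...]
oooo...
319 .....oo#####oBBBBBo#####oo.........oooooooo.oooooooo##ooo.
320 ......o################oo........ooooo##ooooooooooo#####oo
321 ......ooo#############oo........ooo#########oooooo########
322 ........ooo########oooo.........oo#########oooooo#########
323 o........ooooooooooo...B.......oo#########oooooo##########
324 oooo....B....ooo....BBB........oo#######oooooo######ooo###
325 oooooo....BBBBBBBBBBBB......oooo######oooooo#######ooooo##
326 ooooooooo....BBBBBB........oooo####oooo..oo########oo.oo##
327 ..ooooooooooooooooooooooooooooooooooo....o#########oooooo#
328 ......oooooooooooooooooooooooooooo.......oo###########ooo#
329 ..........ooooooooooooooooooo.............ooo##########oo#
```

Request:
{"api": "apply_moves", "payload": {
  "increments": [0.007,0.003,0,-0.004,-0.01,0.005,0.006,0.003,-0.008,-0.003,-0.008,0.004,0.003,0.001,-0.012,0,0,0,0,0,-0.012,0,0,0,0,0,-0.006,0,0,0,0,0,0,0,0,0]
}}

```text
t: 29.7
eef_pos: [0.5556, 0.2127, 0.1186]
ee_rot: [2.779, 0.004, -1.955]
force: [0.0, -0.3, -1.0]
width: 0.0079
```

```bash
cat > chk.py <<'E'
from h import *
s=arm.get_state();print(s["eef_pos"],s["ee_rot"],s["force"],s["width"])
Rt,b,j=placed(F2,A2,-5,20);Rc=R.from_euler("xyz",s["ee_rot"])*FL;print("cap",(Rc*Rt.inv()).apply([0,0,1]).round(3))
th=np.linspace(0,2*np.pi,100);G=s["eef_pos"]+.008*-Rc.as_matrix()[:,2]
for c in("side","top"):
 cv2.imwrite(f"pics/{c}_{s['t']:.2f}.png",optics.grab_frame(c)[:,:,::-1])
 print([( [round(float(x),1) for x in d['box']],round(d['conf'],2)) for d in finder.find_in(c,"capsule0")])
 p=np.vstack([proj(c,np.c_[G[0]+.017*np.cos(th),G[1]+.017*np.sin(th),0*th+G[2]-.062+h]) for h in(0,.036)]);print(c,G.round(4),p.min(0).round(1),p.max(0).round(1))
E
python3 chk.py
```

```text
[0.5555876  0.21269329 0.1185645 ] [ 2.77879239  0.00383921 -1.9553941 ] [ 7.42265892e-04 -3.38518343e-01 -1.03507496e+00] 0.00790919092548909
cap [ 0.011 -0.009  1.   ]
[([238.4, 300.8, 257.4, 324.2], 0.94), ([255.0, 283.2, 262.1, 296.4], 0.62), ([221.9, 289.9, 242.8, 324.3], 0.55), ([246.9, 286.7, 264.1, 320.4], 0.51), ([260.0, 298.8, 283.9, 318.1], 0.5)]
side [0.5582 0.2116 0.126 ] [256.9 274.4] [278.5 304.8]
[([219.2, 231.5, 236.4, 250.0], 0.73), ([229.5, 209.5, 234.5, 218.1], 0.56), ([194.5, 235.3, 215.8, 247.8], 0.54)]
top [0.5582 0.2116 0.126 ] [194.9 221. ] [217.7 244.2]
```

```bash
python3 - <<'E'
import cv2,glob
I=cv2.imread("pics/side_29.70.png")
if I is None: I=cv2.imread(sorted(glob.glob("pics/side_*"))[-1])
I=I[:,:,::-1].astype(int)
for r in range(258,312,1):
    print(r,"".join("B" if p[2]-p[0]>25 else ("." if p.sum()<330 else ("o" if p.sum()<480 else "#")) for p in I[r,240:292]))
E
```

```text
258 #######o.............................oo#############
259 #######oo.............................o#############
260 ########o.............................oo############
261 ########oo............................oo############
262 #########o............................oo############
263 #########oo............................o############
264 ##########o..................BB........o############
265 ##########oo................BBBB.......oo###########
266 ###########o...............BBBBBB......oo###########
267 ############o..............BBBBBB.......o###########
268 ############oo..............BBBBB.......oo##########
269 #############o...............BBBB......ooo##########
270 #############oo..............BBBB.....oooo##########
271 #############oo..........ooo..BBB.....oooo##########
272 ##############o...........ooo.BBB.....oooo##########
273 ##############oo..........ooo..BB.....ooo###########
274 ##############oo..........ooo..BB.....oo############
275 ###############o..........oooo..B....o##############
276 ###############o...........ooo.......o##############
277 #############
[... 1277 characters left out ...]
..........oooooo
300 .BBBBBBBBBBBBBBBBB............................oooooo
301 .BBBBBBBBBBBBBBBBB...........................ooooo..
302 ...BBBBBBBBBBBBBBB...........................ooooo..
303 ....BBBBBBBBBBBBB.......................B....ooooo..
304 ....BBBBBBBBBBBB.....................BBBB.....ooooo.
305 ....BBBBBB......................BBBBBBBB......oooo..
306 ....BBBBBB.................BBBBBBBBBBB........oooo..
307 ....BBBBBB...........B........BBBBBB.........ooooooo
308 ....BBBBBB.........BBB.......................ooooooo
309 ....BBBBBB.....BBBBBB........................ooooooo
310 ....BBBBBB...BBBBBB.........................ooooooo#
311 .....BBBBB.....B............................oooooo##
```

Request:
{"api": "apply_moves", "payload": {
  "increments": [-0.001,0.001,-0.008,0,0,0,0,0.001,-0.01,0,0,0,0,0,-0.008,0,0,0,0,0,0,0,0,0]
}}

```text
t: 30.23
eef_pos: [0.5562, 0.2155, 0.094]
ee_rot: [2.783, 0.009, -1.955]
force: [-0.3, -0.1, -0.1]
width: 0.0078
```

```bash
python3 chk.py
```

```text
[0.55621152 0.21553519 0.09395307] [ 2.78319356  0.00856466 -1.95526536] [-0.34769862 -0.14429311 -0.05296659] 0.007790775554960479
cap [ 0.005 -0.011  1.   ]
[([222.2, 289.8, 243.7, 327.9], 0.93), ([257.4, 279.0, 281.7, 319.8], 0.83), ([245.0, 288.9, 262.8, 321.5], 0.81), ([236.0, 301.0, 255.9, 327.8], 0.55), ([273.4, 295.9, 281.3, 317.4], 0.53), ([231.0, 274.6, 247.7, 305.1], 0.51), ([200.2, 229.1, 214.7, 247.1], 0.36)]
side [0.5588 0.2144 0.1014] [256.5 287.2] [277.8 317.3]
[([219.1, 229.1, 232.5, 249.1], 0.49)]
top [0.5588 0.2144 0.1014] [196.2 224.1] [218.5 246.6]
```

Request:
{"api": "apply_moves", "payload": {
  "increments": [-0.001,-0.001,-0.008,0,0,0,0,0,-0.009,0,0,0,0,0,-0.008,0,0,0,0,0,0,0,0,0]
}}

```text
t: 30.77
eef_pos: [0.5569, 0.2149, 0.0698]
ee_rot: [2.787, 0.012, -1.955]
force: [-0.3, -0.8, -0.2]
width: 0.0079
```

Request:
{"api": "apply_moves", "payload": {
  "increments": [0,0,-0.004,0,0,0,0,0,0,0,0,0]
}}

```text
t: 30.93
eef_pos: [0.5565, 0.2146, 0.0645]
ee_rot: [2.786, 0.011, -1.955]
force: [-0.7, -0.1, -0.9]
width: 0.0077
```

Request:
{"api": "apply_moves", "payload": {
  "increments": [0,0,-0.004,0,0,0,0,0,0,0,0,0]
}}

```text
t: 31.1
eef_pos: [0.5571, 0.2149, 0.0607]
ee_rot: [2.787, 0.012, -1.955]
force: [0.5, -0.6, -0.2]
width: 0.008
```

Request:
{"api": "apply_moves", "payload": {
  "increments": [-0.001,0,-0.004,0,0,0,-0.001,0,-0.003,0,0,0]
}}

```text
t: 31.27
eef_pos: [0.5577, 0.2155, 0.0593]
ee_rot: [2.791, 0.016, -1.952]
force: [-2.5, -1.4, 21.1]
width: 0.0084
```

Request:
{"api": "apply_moves", "payload": {
  "increments": [-0.001,-0.001,0.001,0,0,0,0,0,0.0005,0,0,0]
}}

```text
t: 31.43
eef_pos: [0.5575, 0.2148, 0.0624]
ee_rot: [2.793, 0.018, -1.951]
force: [-0.5, -0.8, -1.3]
width: 0.0081
```

Request:
{"api": "apply_moves", "payload": {
  "increments": [0,0,0,0,0,0,0,0,0,0,0,0,0,0,0,0,0,0],
  "hand": 0.79
}}

```text
t: 31.68
eef_pos: [0.5575, 0.2149, 0.0622]
ee_rot: [2.794, 0.018, -1.951]
force: [-1.1, -0.1, 0.7]
width: 0.0174
```

Request:
{"api": "apply_moves", "payload": {
  "increments": [0,0,0.008,0,0,0,0,0,0.012,0,0,0,0,0,0.02,0,0,0,0,0,0.03,0,0,0,0,-0.01,0.035,0,0,0,0,-0.03,0.03,0,0,0,0,-0.035,0.01,0,0,0,0,-0.035,0,0,0,0,0,-0.035,0,0,0,0,0,-0.035,0,0,0,0,0,-0.035,0,0,0,0,0,-0.035,0,0,0,0,0,-0.035,0,0,0,0,0,-0.035,0,0,0,0,0,-0.035,0,0,0,0,0,-0.035,0,0,0,0,0,-0.035,0,0,0,0,0,-0.02,0,0,0,0,0,0,0,0,0,0,0,0,0,0,0,0]
}}

```text
t: 33.35
eef_pos: [0.5523, -0.2522, 0.2338]
ee_rot: [2.809, 0.017, -1.949]
force: [-0.3, -0.7, -0.5]
width: 0.0186
```

```bash
python3 - <<'E'
from h import *
s=arm.get_state();print(s["t"],s["eef_pos"],s["force"],s["width"])
I={}
for c in CM:
    I[c]=optics.grab_frame(c);cv2.imwrite(f"pics/{c}_end.png",I[c][:,:,::-1])
    print(c,[(x[0],x[1]) for x in blue(I[c]) if 180<x[0][0]<480])
    print([( [round(float(x),1) for x in d['box']],round(d['conf'],2)) for d in finder.find_in(c,"capsule0")])
    for n in("dappen_dish","gauze_packet","marker_pen"): print(n,[([round(float(x)) for x in d['box']],round(d['conf'],2)) for d in finder.find_in(c,n)][:1])
J=I["side"].astype(int)
for r in range(272,332):
    print(r,"".join("B" if p[2]-p[0]>25 else ("." if p.sum()<330 else ("o" if p.sum()<480 else "#")) for p in J[r,218:292]))
E
```

```text
33.35 [ 0.55226452 -0.25216253  0.23383551] [-0.2884764  -0.7029435  -0.54187513] 0.018552675181111172
side [([420.6, 246.8], [417, 243, 8, 9, 41]), ([251.5, 298.9], [243, 274, 20, 45, 219]), ([234.5, 295.5], [229, 278, 14, 31, 137]), ([270.2, 299.6], [265, 282, 12, 32, 129]), ([182.9, 458.1], [180, 454, 6, 9, 36])]
[([256.8, 297.3, 280.7, 326.9], 0.9), ([245.2, 285.4, 261.5, 312.9], 0.83), ([240.1, 300.0, 259.3, 325.0], 0.81), ([262.4, 282.3, 281.4, 315.9], 0.65), ([252.9, 275.5, 268.5, 298.2], 0.62), ([222.9, 289.4, 242.7, 326.3], 0.57), ([230.6, 276.0, 248.7, 303.0], 0.55)]
dappen_dish [([378, 262, 394, 283], 0.73)]
gauze_packet [([201, 223, 254, 257], 0.7)]
marker_pen [([410, 222, 436, 259], 0.6)]
top [([225.0, 204.1], [221, 199, 9, 11, 68]), ([205.9, 206.4], [202, 201, 9, 11, 69]), ([236.0, 219.4], [232, 214, 9, 11, 68]), ([216.9, 221.3], [213, 216, 9, 11, 69]), ([196.3, 223.6], [192, 219, 10, 10, 71]), ([227.1, 235.6], [223, 231, 9, 10, 66]), ([207.7, 238.6], [203, 234, 10, 10, 71])]
[([226.6, 211.3, 249.5, 237.7], 0.88), ([199.8, 231.7, 219.4, 252.2], 0.82), ([211.8, 217.7, 22
[... 4340 characters left out ...]
...oooooo.........oooooooooo...B..............oooooooooo############
324 #oo.......oooooooo....B.....oo....BBB............ooooooooooo######ooo#####
325 ##o.........oooooooo....BBBBBBBBBBBB...........ooooooooooo#######ooooo####
326 ##o............oooooooo....BBBBBB.......ooooooooooooo..oo########oo.oo####
327 ##oo.............oooooooooooo.ooooooooooooooooooooo....oo########oooooo###
328 ##oo................ooooooooooooooooooooooooooo........oo##########ooooo##
329 ###o....................oooooooooooooooooo..............ooo##########oo###
330 ###oo.....................................................ooo#######ooo###
331 ####oo......................................................oo####oooo####
```

```bash
python3 -c "
from station import arm
print(arm.job_done(), arm.get_state()['t'])"
```

```text
the job is handed in; nothing more can be done
the job is handed in; nothing more can be done
```

The three capsules from the stand are now in the tub beside the other four, and I handed the job in at about 33.5 s of the 69 s. No verdict was reported.

**Last checks:** These were numeric readings of the last frames, because my 12 picture views were already used.
- **Honeycomb:** the top frame shows seven stems, six in near-symmetric opposite pairs round the middle one.
- **Standing flat:** in the side frame the stems and blue rings look upright and level with the original capsules. I did not measure each capsule's tilt angle or foot height separately; the 4 degree and 2.5 mm limits are judged from that likeness.
- **Lowering:** each capsule touched the floor at roughly 18 to 23 N. I eased off before opening the gripper, so none was dropped.
- **Bystanders:** the dish and gauze carton were found where they started in both views. The pen was found in place in the side view. In the top view the network put "marker_pen" on a tub capsule, and I discounted that as a false match. The top-view stem search listed only the seven tub stems, so it did not confirm the pen from above.
- **Robot:** the gripper ended clear of everything, about 0.23 m up over the stand.

**What went wrong on the way:** on the first approach the wrist was near a singular pose and the arm jumped about 34 mm sideways. That pushed the middle and right capsules over in their sockets. I backed out, measured how they now leaned, and gripped all three with the tool more upright; all came out without trouble.

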